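Put the food-processor discs back in their own slots

TASK

Someone has stood the slicing disc (two long blades) in the grating disc's slot of the disc rack: move it to its own slot, the one whose tag shows its pattern, then take the washed grating disc (round holes) from the draining rack and put it in the slot that this frees, its own. Lower both discs in until they stand fully home, without letting either drop, and leave the other discs and everything else on the table where they are.

Things in the scene. Friction and masses are not known exactly. Their poses are not given: they have to be found in the camera images.
- slice_center (a point): food-processor disc, 150 mm across, 12 mm thick, two long parallel blades either side of the hub. Hub 40 mm across, 11 mm proud, on one face. Point: the disc's centre, half-way through the 12 mm; z: its axis, out of the hub face. Starts in the grating disc's slot. All four discs are white with a steel cutting plate and differ only in the pattern cut in it.
- grate_center (a point): food-processor disc, 150 mm across, 12 mm thick, two circles of round holes. Hub 40 mm across, 11 mm proud, on one face. Point: the disc's centre, half-way through the 12 mm; z: its axis, out of the hub face. Starts in the draining rack, in a slot like the disc rack's (bars 55 mm up), hub face downward.
- home_slice (a point): where the centre of a disc comes when fully home in the slicing disc's own slot (tag with two long bars). z: axis of a disc standing there (points 25 degrees up from level); y: straight down the slot; x: level, along the slot. Discs slide in and out along y. Empty at the start. Either face up will do.
- home_grate (a point): where the centre of a disc comes when fully home in the grating disc's own slot (tag with circles of dots). z: axis of a disc standing there (points 25 degrees up from level); y: straight down the slot; x: level, along the slot. Discs slide in and out along y. Holds the slicing disc at the start. Either face up will do.
- rack: wire disc rack, four slots at 75 mm spacing along its y, leaning 25 degrees from vertical, tops towards its -y. A flat tag at each slot's foot, on the -x side, shows its disc's pattern; the order varies. Stored discs rest hub face up, 25 to 28 degrees from vertical, upper rim about 180 mm above the table, 56 mm clear between neighbours (45 at a hub); each rim stands 32 mm further up the slot than that of its neighbour towards +y. Origin: on the table under the middle.
- home_stick (a point): the same point and axes for the empty slot of the stick-cutting disc (tag with one bar and a row of squares): leave it empty. Every slot: two pairs of 6 mm wire tines 47 mm either side of the middle, 16 mm clear between them for the lowest 85 mm, flaring to 28 mm at 100 mm up the slot; the rim rests on two bars, axes 50 mm above the table, disc's centre 67 mm up the slot from them.
- drainer: white draining tray, 210 x 170 mm, with a wire rack of two slots, 64 mm apart, leaning 25 degrees from vertical, tops towards its -y; it faces about the other way from the disc rack (turned by half a turn). The grating disc stands in the slot on its +y side, upper rim about 185 mm above the table; the other is empty. Origin: on the table under its centre.
- shred_center (a point): food-processor disc, 150 mm across, 12 mm thick, one circle of short radial slits. Hub 40 mm across, 11 mm proud, on one face. Point: the disc's centre, half-way through the 12 mm; z: its axis, out of the hub face. Stands in its own slot; leave it.
- stick_center (a point): food-processor disc, 150 mm across, 12 mm thick, one long blade and a row of square teeth. Hub 40 mm across, 11 mm proud, on one face. Point: the disc's centre, half-way through the 12 mm; z: its axis, out of the hub face. Lies hub up on the chopping board at the back, wanted there next; leave it.
- pusher: feed pusher of the food processor, a grey plastic plug 66 mm across its head, 112 mm tall, on the chopping board; leave it. Origin: centre of its underside.
- tub: lidded white food container, 178 x 124 x 61 mm, at the right; leave it. Origin: centre of its underside.
- sanitiser: plastic bottle, 64 mm across, 190 mm tall, at the right; leave it. Origin: centre of its underside.
- tape: roll of paper tape, 90 mm across, 24 mm high, at the back; leave it. Origin: centre of its underside.
- spatula: spatula, 260 mm long, lying at the left; leave it. Origin: under about its middle.
Not all that is in view belongs to the job. What is shaped like the part that bears slice_center but yellow is not meant. Leave any yellow look-alike of the part that bears grate_center alone.

How it is judged:
By the outcome, as a careful person would: the job done as asked, in the order asked, and still so for the second after the job is handed in, with the robot touching nothing.
It also fails if it takes over 67 s, if anything falls off the work surface, if the arm or the gripper's body presses on something with over 40 N, if the wrist force passes 120 N, or if a joint passes its speed limit or range.

ROBOT

A 6-joint arm with a two-finger parallel gripper is mounted at the origin on the work surface. World frame = base frame: x ahead of the robot, y to its left, z up, the work surface at z = 0. Lengths are in m, angles in degrees, forces in N, time in s.
With the tool pointing down it reaches from about 0.275 to 0.75 m from the base axis. Payload 10.2 kg.
Tool frame: the origin (TCP) lies at the very end of the fingers, on their centre line; the grasp point (between the pads) lies 19 mm behind it; z points along the fingers, x is the direction in which the jaws open and shut, and the axes are right-handed (so a half turn about z gives the same grasp; the last joint's range is limited). The gripper opens to 85 mm and grips with 20 to 120 N. Pads are 22 mm wide; open, the fingers measure 114 mm over their backs; the gripper's body (76 mm by 85 mm) begins 54 mm behind the grasp point. The pads swing forward as they close: fully open they stand 13 mm farther back than shut.
Start: joints at [-90.149, 17.928, 85.812, -0, 76.261, -12.8], TCP at [0.115, -0.512, 0.231] pointing down, gripper open.
Joint ranges: [-168.41, 168.41], [-55.51, 124.54], [10.69, 146.95], [-70.63, 250.63], [1, 178], [-165.06, 165.06]. Speed limits (degrees/s): [136.94, 136.94, 172.46, 180, 180, 180].

INTERFACE

Orientations are given as a 3x3 rotation matrix whose columns are the frame's x, y, z axes.
In Python, from cell import bot gives the robot as it stands. The module is installed in compiled form; this text tells all that it offers.
- The arm moves only by the tool step_arm, never from a script. Its argument "moves" is a list of rows, each a list of 5 numbers: the finger opening in cm, from 0 to 8.54, then the shift along the tool's x, y, z in cm, then the turn about the tool's z in rad. A call has exactly 8 rows; each row shifts and turns the pose as measured when the row begins, along the tool's axes as they then stand; what a row does not reach is not made up. A row lasts 1/8 s, in which the tool goes at most 62.5 mm and 10.7 degrees, less where a joint would pass 70% of its speed; a pose out of reach is approached as far as the arm can. A call with a gripper value outside its range is refused whole. The fingers move at their own pace and stop on an object; the grip force is fixed at half the most. Time passes only in rows, so rows that do not move let the fingers close, or fill a call up. It gives the time, the measured TCP pose, the force and the opening at its end, in the units of the state.
- bot.read_state(): the state, without advancing time (a new reading comes with each control period).
- bot.read_camera(name): name is "scene" or "top"; returns the picture (480x640x3 uint8, red, green, blue); there is no depth.
- bot.camera_params(name): a dict with "vfov" (degrees; the focal length in pixels is half the picture's height over the tangent of half this angle, whatever the lens; pixels are square), "cx", "cy" (the principal point, pixels), "position" and "attitude" of the camera in the world. Camera axes: x right, y down, z forward; pixel columns grow to the right and rows downward; lengths in m; the calibration is good to about 2 mm. A picture is of the moment at which its call begins. camera_params takes no time and is no camera call.
- bot.close_job(): hands the job in, once; it reports no verdict.
The state is a dict: "t": time; "joint_pos": joint angles; "qvel": joint speeds; "tau": joint torques, N m; "tool_pos": TCP position; "tcp_rot": TCP orientation; "force": force on the tool from outside, world axes, zero at the start; "torque": the same for the moment, N m; "width": finger opening in m.
Only numpy, scipy, OpenCV 4.12 (cv2) and the standard library are available. Lean on these libraries where they do the work, as an engineer would, in place of code of your own. Each camera call takes 0.05 s, during which the arm holds its last target.

## Working session

There is one attempt and no reset: what is moved stays moved. The work goes in short steps, Python scripts to look and compute and a tool call to move; the robot and the scene stay as the last step left them, time stands still between calls to the robot, and variables do not carry over. Pictures are saved under pics/ and viewed, and the job is handed in when it is done.

Besides the shell and the picture viewer there is one more tool, called after "Request:" in YAML: its name, and indented under it one key for each argument. step_arm: Moves the arm, as the interface text tells. Its arguments: {"type":"object","properties":{"moves":{"type":"array"}},"required":["moves"]}

```bash
mkdir -p pics; python3 - <<'E'
from cell import bot
import cv2,json
s=bot.read_state(); print(s)
for n in("scene","top"):
    print(n,bot.camera_params(n)); im=bot.read_camera(n); cv2.imwrite(f"pics/{n}0.png",im[:,:,::-1])
E
```

```text
{'t': 0.0, 'joint_pos': array([-9.01490316e+01,  1.79597371e+01,  8.58535690e+01, -1.77878816e-03,
        7.62613475e+01, -1.27995111e+01]), 'qvel': array([-0.03539123,  0.08139489, -0.01262287,  0.03815009,  0.1416713 ,
        0.09901581]), 'tau': array([ 2.76197723e-03, -4.12269759e+01, -2.59738469e+01, -4.48222306e-05,
        4.21507575e-03, -2.50346218e-06]), 'tool_pos': array([ 0.11496095, -0.51199456,  0.23073536]), 'tcp_rot': array([[ 2.19010168e-01, -9.75722576e-01, -2.67682737e-05],
       [-9.75721741e-01, -2.19010016e-01,  1.30302383e-03],
       [-1.27725229e-03, -2.59257082e-04, -9.99999151e-01]]), 'force': array([ 0.56219396,  0.30435612, -0.01922659]), 'torque': array([-0.03409759,  0.04434927, -0.01827915]), 'width': 0.08537987433896785}
scene {'vfov': 54.49847767987246, 'cx': 317.1313726692962, 'cy': 239.54383962723531, 'position': array([1.25162314, 0.05560208, 1.19183776]), 'attitude': array([[-0.10537315,  0.82487505, -0.55540764],
       [ 0.99434683,  0.08005704, -0.0697513 ],
       [-0.01307182, -0.55961775, -0.82864776]])}
top {'vfov': 43.35667095466195, 'cx': 327.6379206722664, 'cy': 236.2360271606685, 'position': array([ 0.38893757, -0.01786751,  1.58033874]), 'attitude': array([[ 0.007076  , -0.99758611,  0.06907881],
       [-0.99975137, -0.00851829, -0.02060674],
       [ 0.02114543, -0.06891582, -0.99739836]])}
```

View pics/scene0.png

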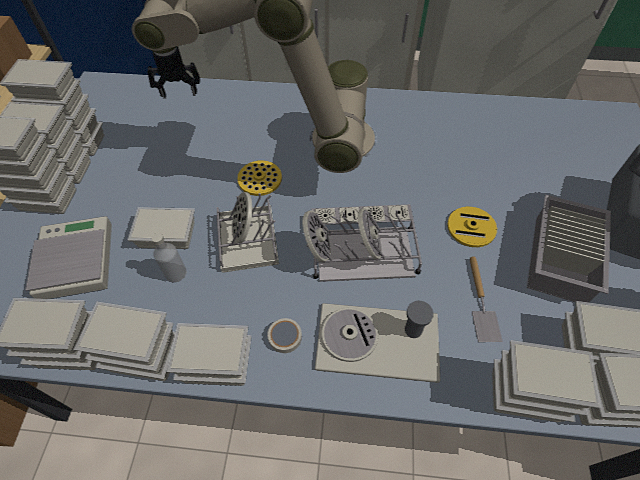

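View pics/top0.png

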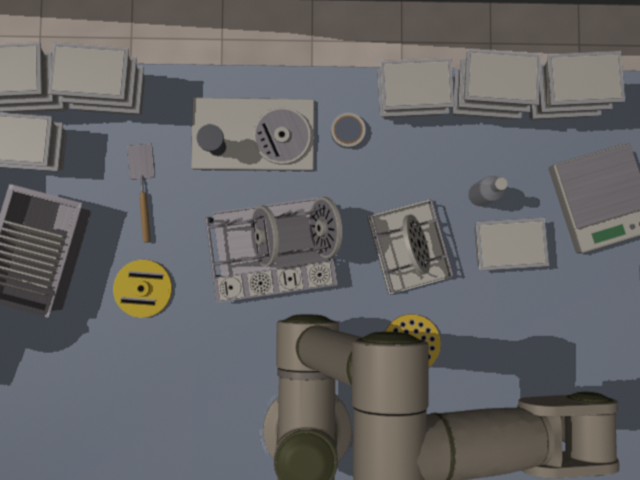

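```bash
python3 - <<'E'
import cv2
t=cv2.imread("pics/top0.png"); s=cv2.imread("pics/scene0.png")
cv2.imwrite("pics/tc.png",cv2.resize(t[180:310,200:460],None,fx=3,fy=3,interpolation=cv2.INTER_CUBIC))
cv2.imwrite("pics/sc.png",cv2.resize(s[180:290,200:430],None,fx=3.4,fy=3.4,interpolation=cv2.INTER_CUBIC))
E
```

```text
(no output)
```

View pics/tc.png

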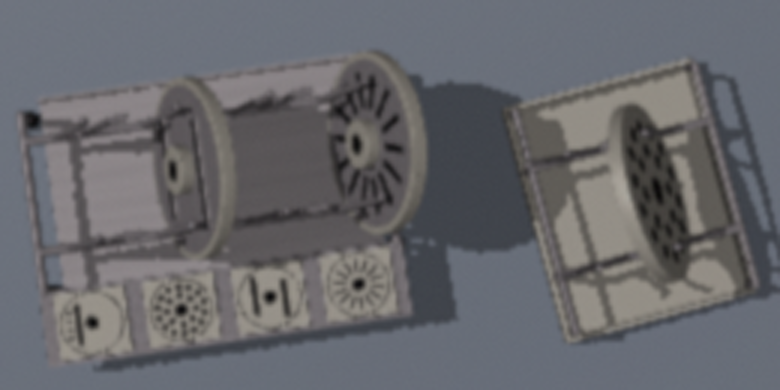

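View pics/sc.png

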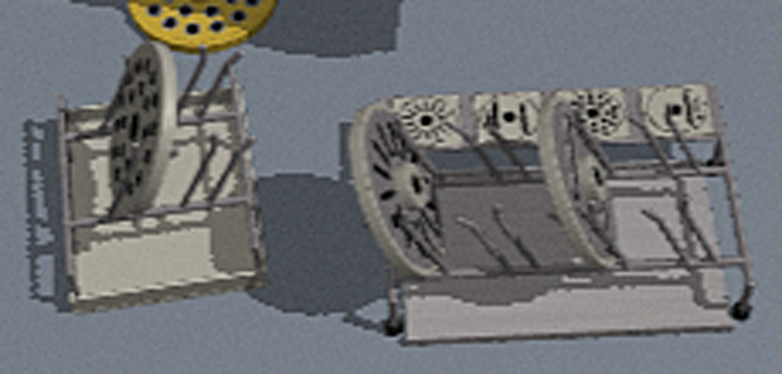

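Top view: the rack is at about (275,250), with tags from left (+y) to right of stick (230,288), grate (260,284), slice (290,279) and shred (319,275). The drainer is at (411,246).

Candidates:
- **Two-blade discs:** white one in the dotted-tag slot, top (258,237) / scene (375,232); yellow one at top (143,289), not meant.
- **Round-hole discs:** white one in the drainer, top (418,243) / scene (240,220); yellow one at top (413,340), not meant.
- **Other white discs:** shred at top (319,228) and stick at top (283,135), both left alone.

I choose the two white ones and will check them in a close crop.

```bash
python3 - <<'E'
import cv2,numpy as np
t=cv2.imread("pics/top0.png"); s=cv2.imread("pics/scene0.png")
def c(im,x,y,w,h,k,n,st=5):
    o=cv2.resize(im[y:y+h,x:x+w],None,fx=k,fy=k,interpolation=cv2.INTER_CUBIC)
    for i in range(0,w,st):
        cv2.line(o,(i*k,0),(i*k,6 if (x+i)%10 else 12),(0,0,255),1)
        if (x+i)%10==0: cv2.putText(o,str(x+i),(i*k,22),0,.35,(0,0,255),1)
    for i in range(0,h,st):
        cv2.line(o,(0,i*k),(6 if (y+i)%10 else 12,i*k),(0,0,255),1)
        if (y+i)%10==0: cv2.putText(o,str(y+i),(12,i*k+4),0,.35,(0,0,255),1)
    cv2.imwrite(n,o)
c(t,240,190,110,80,7,"pics/t1.png"); c(s,295,190,110,80,7,"pics/s1.png")
c(t,370,195,85,100,6,"pics/t2.png"); c(s,205,180,80,95,6,"pics/s2.png")
E
```

```text
(no output)
```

View pics/t1.png

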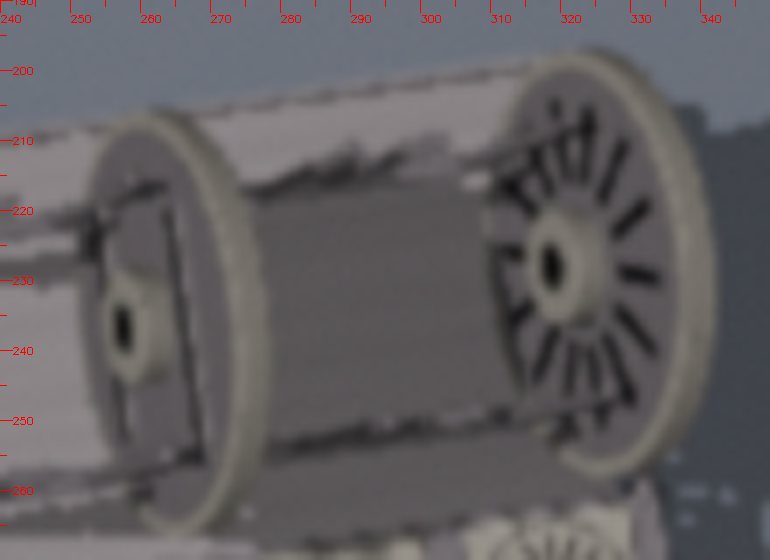

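View pics/s1.png

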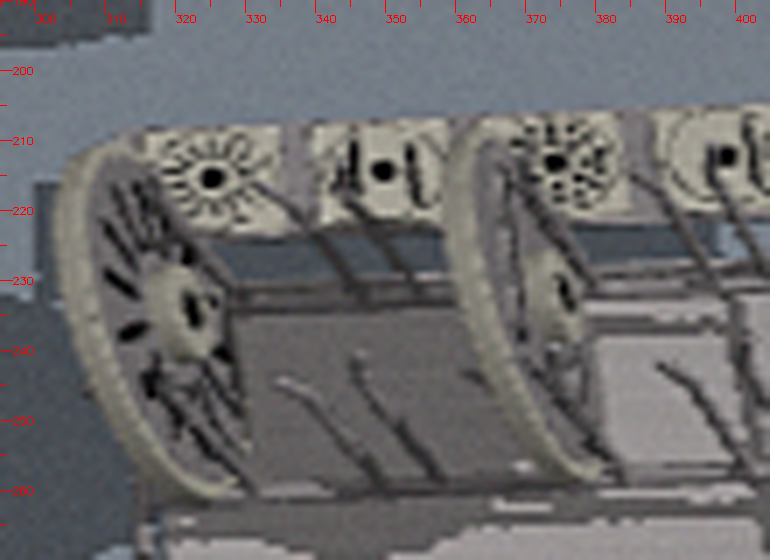

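View pics/t2.png

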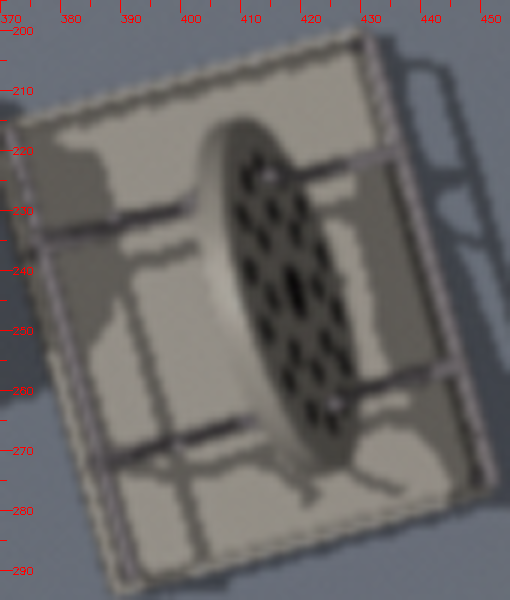

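View pics/s2.png

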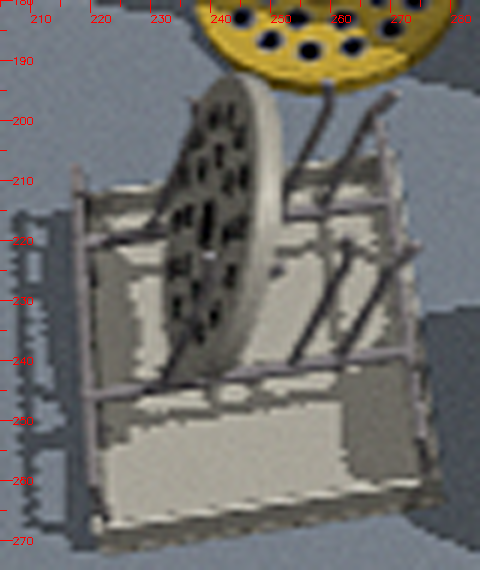

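```bash
cat > h.py <<'E'
import numpy as np
from cell import bot
P={n:bot.camera_params(n) for n in("scene","top")}
def ray(n,px):
    p=P[n]; f=240/np.tan(np.radians(p["vfov"]/2))
    d=p["attitude"]@np.array([(px[0]-p["cx"])/f,(px[1]-p["cy"])/f,1.]); return p["position"],d/np.linalg.norm(d)
def plane(n,px,z):
    o,d=ray(n,px); return o+d*(z-o[2])/d[2]
def tri(pt,ps):
    (o1,d1),(o2,d2)=ray("top",pt),ray("scene",ps)
    A=np.c_[d1,-d2]; s=np.linalg.lstsq(A,o2-o1,rcond=None)[0]
    a,b=o1+d1*s[0],o2+d2*s[1]; return (a+b)/2,np.linalg.norm(a-b)
def proj(n,X):
    p=P[n]; f=240/np.tan(np.radians(p["vfov"]/2)); c=p["attitude"].T@(np.array(X)-p["position"])
    return np.array([p["cx"]+f*c[0]/c[2],p["cy"]+f*c[1]/c[2]])
E
python3 - <<'E'
from h import *
np.set_printoptions(precision=4,suppress=True)
sl,e1=tri((257.1,236.4),(375.4,231.4)); sh,e2=tri((318.2,227.4),(322.1,233.9))
print(sl,e1,sh,e2,sl-sh,np.linalg.norm(sl-sh))
# grate centre, top face dots middle
g,e=tri((370+296/6-.5,195+293/6-.5),(205+208/6-.5,180+226/6-.5)); print("grate",g,e)
# tags (height ?)
for n,pts in dict(top=[(230.4,287.5),(260.3,283.1),(289.7,278.6),(319,274.5)]).items():
    for p in pts: print(plane(n,p,0.03))
# yellow disc known? table check
E
```

```text
[0.4884 0.1241 0.1175] 0.002365592216590959 [ 0.5115 -0.024   0.1178] 0.002046202500190269 [-0.0231  0.148  -0.0003] 0.14982062369702398
grate [ 0.4747 -0.269   0.1158] 0.003253253324402351
[0.3631 0.1973 0.03  ]
[0.3748 0.1213 0.03  ]
[0.3868 0.0464 0.03  ]
[ 0.3978 -0.0285  0.03  ]
```

Crops confirm the choice: the disc in the dotted-tag slot has two long blades (hub hole at top (257,236)), and the drainer disc has round holes (centre at top (419,243)). Triangulating the slicing and shredding hubs gives 149.8 mm between them and a height of 117.5 mm, which fits the rack geometry. I'll grip the slicing disc by its hub, because the vertical pads then keep its lean.

```bash
cat >> h.py <<'E'
YH=np.array([-.153,.988,0]); XH=np.array([.988,.153,0]); ZH=np.array([0,0,1.])
H=np.array([.4884,.1241,.1175]); N=np.cos(np.radians(25))*YH+np.sin(np.radians(25))*ZH
U=-np.sin(np.radians(25))*YH+np.cos(np.radians(25))*ZH
C=H-.017*N
def to(t,h,s=None):
    s=s or bot.read_state(); R=s["tcp_rot"]; d=R.T@(np.array(t)-s["tool_pos"])*100
    hc=np.degrees(np.arctan2(R[1,0],R[0,0])); tr=-((h-hc+180)%360-180)
    print("t %.2f pos"%s["t"],s["tool_pos"].round(4),"head %.1f"%hc,"w %.4f"%s["width"],"F",s["force"].round(1))
    print("  shift cm (tool xyz)",d.round(2),"turn rad %.3f"%np.radians(tr))
E
python3 -c "
from h import *
print(C,'grip',C+.020*YH)
"
```

```text
[0.49075731 0.10887765 0.11031549] grip [0.48769731 0.12863765 0.11031549]
```

Request:
step_arm:
  moves:
    - [5, 0, 0, -0.6, -0.18]
    - [5, 0, 0, -0.6, -0.18]
    - [5, 0, 0, -0.6, -0.18]
    - [5, 0, 0, -0.6, -0.18]
    - [5, 0, 0, -0.6, -0.18]
    - [5, 0, 0, -0.6, -0.18]
    - [5, 0, 0, -0.6, -0.18]
    - [5, 0, 0, -0.6, -0.18]

```text
t: 1.1
tool_pos: [0.115, -0.5108, 0.277]
tcp_rot: [[0.991, 0.136, 0.0], [0.136, -0.991, 0.009], [0.001, -0.009, -1.0]]
force: [0.8, -0.1, 0.0]
width: 0.0498
```

```bash
python3 -c "
from h import *
t=C+.055*YH; t[2]=.26; to(t,8.8)
print(bot.read_state()['tcp_rot'].round(4))"
```

```text
t 1.10 pos [ 0.115  -0.5108  0.277 ] head 7.8 w 0.0498 F [ 0.8 -0.1  0. ]
  shift cm (tool xyz) [ 45.57 -61.75   2.29] turn rad -0.017
[[ 0.9907  0.1362  0.    ]
 [ 0.1362 -0.9906  0.0089]
 [ 0.0012 -0.0088 -1.    ]]
```

Request:
step_arm:
  moves:
    - [5, 2.8, -3.8, 0, 0]
    - [5, 2.8, -3.8, 0, 0]
    - [5, 2.8, -3.8, 0, 0]
    - [5, 2.8, -3.8, 0, 0]
    - [5, 2.8, -3.8, 0, 0]
    - [5, 2.8, -3.8, 0, 0]
    - [5, 2.8, -3.8, 0, 0]
    - [5, 2.8, -3.8, 0, 0]

```text
t: 2.1
tool_pos: [0.2981, -0.1696, 0.2784]
tcp_rot: [[0.991, 0.133, 0.0], [0.133, -0.991, 0.012], [0.002, -0.012, -1.0]]
force: [1.5, -0.4, 0.7]
width: 0.0498
```

```bash
python3 -c "
from h import *
t=C+.055*YH; t[2]=.26; to(t,8.8)
print(bot.read_state()['tcp_rot'].round(4))"
```

```text
t 2.10 pos [ 0.2981 -0.1696  0.2784] head 7.6 w 0.0498 F [ 1.5 -0.4  0.7]
  shift cm (tool xyz) [ 22.69 -30.51   2.25] turn rad -0.020
[[ 9.911e-01  1.330e-01  1.000e-04]
 [ 1.330e-01 -9.910e-01  1.250e-02]
 [ 1.800e-03 -1.240e-02 -9.999e-01]]
```

Request:
step_arm:
  moves:
    - [5, 2.8, -3.8, 0.2, -0.005]
    - [5, 2.8, -3.8, 0.2, -0.005]
    - [5, 2.8, -3.8, 0.2, -0.005]
    - [5, 2.8, -3.8, 0.2, -0.005]
    - [5, 2.8, -3.8, 0.2, 0]
    - [5, 2.8, -3.8, 0.2, 0]
    - [5, 2.8, -3.8, 0.2, 0]
    - [5, 2.8, -3.8, 0.2, 0]

```text
t: 3.1
tool_pos: [0.4783, 0.1772, 0.2652]
tcp_rot: [[0.988, 0.154, -0.0], [0.154, -0.988, 0.011], [0.001, -0.011, -1.0]]
force: [1.7, 0.1, 0.5]
width: 0.0498
```

```bash
python3 -c "
from h import *
t=C+.055*YH; t[2]=.26; to(t,8.8)
t=C+.040*YH; t[2]=.106; to(t,8.8)
print(bot.read_state()['tcp_rot'].round(4))"
```

```text
t 3.10 pos [0.4783 0.1772 0.2652] head 8.9 w 0.0498 F [1.7 0.1 0.5]
  shift cm (tool xyz) [0.19 1.45 0.5 ] turn rad 0.001
t 3.10 pos [0.4783 0.1772 0.2652] head 8.9 w 0.0498 F [1.7 0.1 0.5]
  shift cm (tool xyz) [ 0.16  3.13 15.88] turn rad 0.001
[[ 9.881e-01  1.540e-01 -4.000e-04]
 [ 1.540e-01 -9.880e-01  1.150e-02]
 [ 1.400e-03 -1.140e-02 -9.999e-01]]
```

```bash
python3 - <<'E'
from h import *
import cv2
s=bot.read_state(); 
for n in("scene","top"):
    im=bot.read_camera(n)[:,:,::-1].copy()
    p=proj(n,s["tool_pos"]); print(n,p)
    a=[proj(n,s["tool_pos"]+s["tcp_rot"]@np.array([sx*.025,0,-.003])) for sx in(-1,1)]; print(a)
    x,y=int(p[0])-60,int(p[1])-45
    o=cv2.resize(im[y:y+90,x:x+120],None,fx=6,fy=6,interpolation=cv2.INTER_CUBIC)
    for q in a+[p]: cv2.circle(o,(int((q[0]+.5-x)*6),int((q[1]+.5-y)*6)),3,(0,0,255),-1)
    cv2.imwrite(f"pics/g1_{n}.png",o)
E
```

```text
scene [401.21970033 196.58535471]
[array([399.9081791 , 188.32373381]), array([402.86042492, 203.526559  ])]
top [225.52489718 236.16621987]
[array([226.90606302, 247.44965966]), array([223.77167185, 224.71882411])]
```

View pics/g1_scene.png

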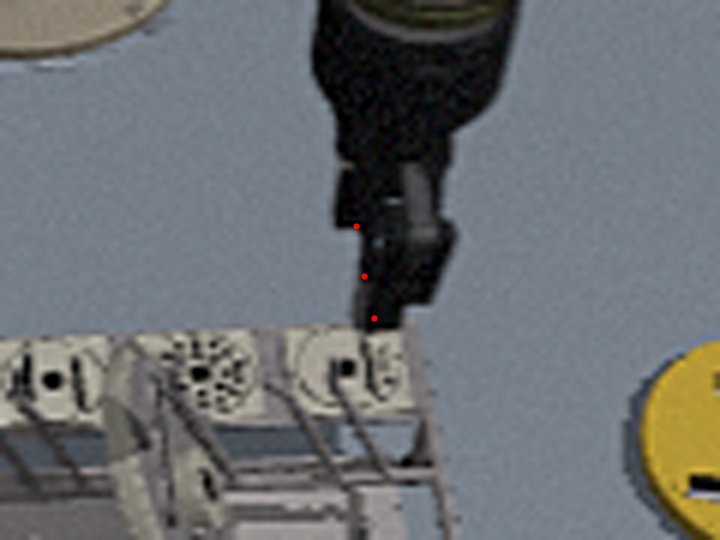

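View pics/g1_top.png

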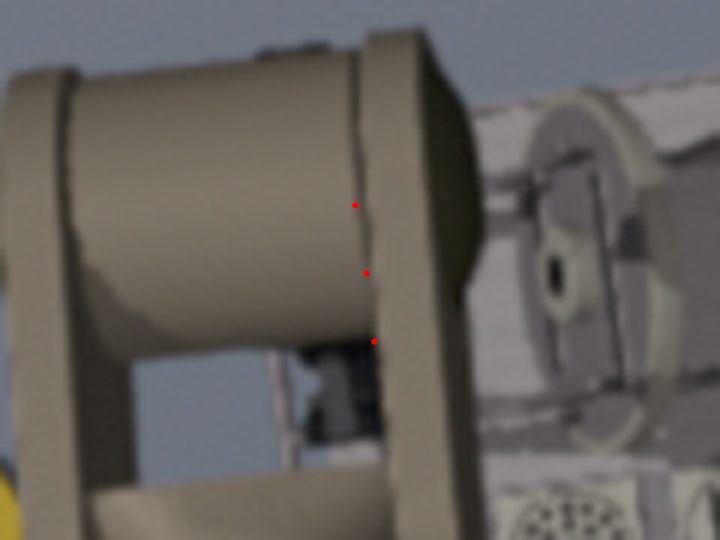

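Request:
step_arm:
  moves:
    - [5, 0.1, 2.1, 0.5, 0]
    - [5, 0.05, 2.1, 1, 0]
    - [5, 0, 0, 2.5, 0]
    - [5, 0, 0, 2.5, 0]
    - [5, 0, 0, 2.5, 0]
    - [5, 0, 0, 2.5, 0]
    - [5, 0, 0, 2, 0]
    - [5, 0, 0, 0, 0]

```text
t: 4.2
tool_pos: [0.4838, 0.1343, 0.1238]
tcp_rot: [[0.988, 0.156, -0.006], [0.156, -0.988, 0.011], [-0.004, -0.011, -1.0]]
force: [-0.3, -0.1, 0.4]
width: 0.0501
```

```bash
python3 - <<'E'
from h import *
import cv2
t=C+.020*YH; t[2]=.106; to(t,8.8)
s=bot.read_state(); print(s["tcp_rot"][:,2].round(4))
for n in("scene","top"):
    im=bot.read_camera(n)[:,:,::-1].copy()
    p=proj(n,s["tool_pos"]); print(n,p)
    a=[proj(n,s["tool_pos"]+s["tcp_rot"]@np.array([sx*.025,0,-.003])) for sx in(-1,1)]; print(a)
    x,y=int(p[0])-60,int(p[1])-45
    o=cv2.resize(im[y:y+90,x:x+120],None,fx=6,fy=6,interpolation=cv2.INTER_CUBIC)
    for q in a+[p]: cv2.circle(o,(int((q[0]+.5-x)*6),int((q[1]+.5-y)*6)),3,(0,0,255),-1)
    cv2.imwrite(f"pics/g2_{n}.png",o)
E
```

```text
t 4.20 pos [0.4838 0.1343 0.1238] head 9.0 w 0.0501 F [-0.3 -0.1  0.4]
  shift cm (tool xyz) [0.3  0.64 1.77] turn rad 0.003
[-0.0056  0.0108 -0.9999]
scene [378.90953329 229.08618987]
[array([377.8936928 , 221.25247262]), array([380.13331381, 235.84332663])]
top [252.06431197 238.06194389]
[array([253.41231184, 248.23234249]), array([250.48838716, 227.73787456])]
```

View pics/g2_scene.png

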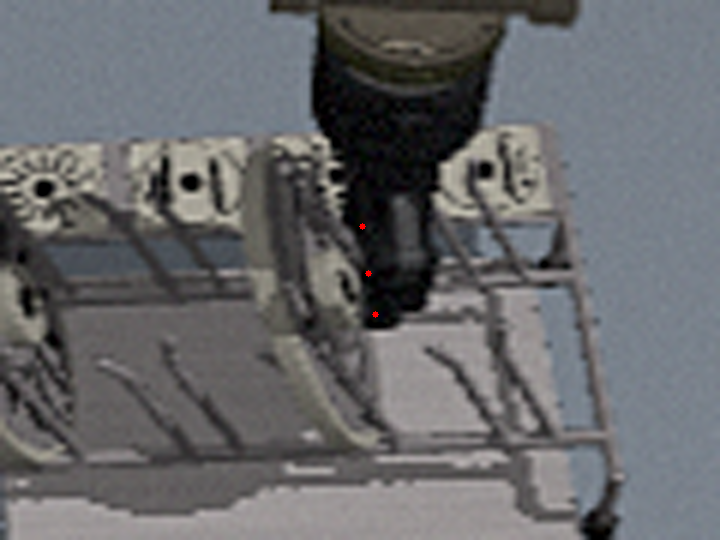

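View pics/g2_top.png

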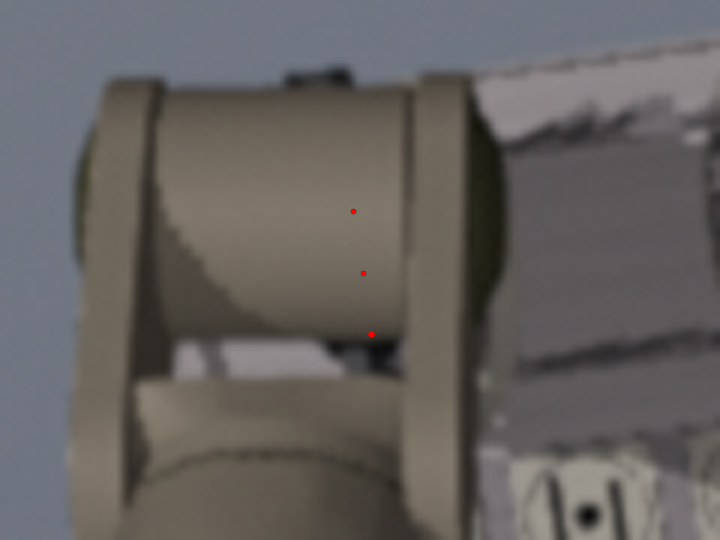

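Request:
step_arm:
  moves:
    - [5, 0.15, 0, 0.6, 0]
    - [5, 0.15, 0, 0.6, 0]
    - [5, 0, 0, 0.5, 0]
    - [5, 0, 0, 0, 0]
    - [5, 0, 0.2, 0, 0]
    - [5, 0, 0.2, 0, 0]
    - [5, 0, 0.1, 0, 0]
    - [5, 0, 0, 0, 0]

```text
t: 5.3
tool_pos: [0.4899, 0.1298, 0.1092]
tcp_rot: [[0.988, 0.156, 0.001], [0.156, -0.988, 0.011], [0.003, -0.011, -1.0]]
force: [-0.2, 0.3, -0.5]
width: 0.05
```

```bash
python3 - <<'E'
from h import *
t=C+.020*YH; t[2]=.106; to(t,8.8)
E
```

```text
t 5.30 pos [0.4899 0.1298 0.1092] head 9.0 w 0.0500 F [-0.2  0.3 -0.5]
  shift cm (tool xyz) [-0.23  0.08  0.32] turn rad 0.003
```

Request:
step_arm:
  moves:
    - [5, -0.1, 0, 0.25, 0]
    - [5, 0, 0, 0, 0]
    - [5, -0.1, 0.1, 0.1, 0]
    - [5, 0, 0, 0, 0]
    - [5, 0, 0, 0, 0]
    - [4.2, 0, 0, 0, 0]
    - [4.2, 0, 0, 0, 0]
    - [4.2, 0, 0, 0, 0]

```text
t: 6.3
tool_pos: [0.4873, 0.1285, 0.1054]
tcp_rot: [[0.988, 0.157, -0.0], [0.157, -0.988, 0.011], [0.002, -0.011, -1.0]]
force: [-0.0, -0.4, 0.3]
width: 0.042
```

```bash
python3 - <<'E'
from h import *
t=C+.020*YH; t[2]=.106; to(t,8.8)
E
```

```text
t 6.30 pos [0.4873 0.1285 0.1054] head 9.0 w 0.0420 F [-0.  -0.4  0.3]
  shift cm (tool xyz) [ 0.04 -0.01 -0.06] turn rad 0.004
```

Request:
step_arm:
  moves:
    - [3.8, 0, 0, 0, 0]
    - [3.6, 0, 0, 0, 0]
    - [3.4, 0, 0, 0, 0]
    - [3.4, 0, 0, 0, 0]
    - [3.4, 0, 0, 0, 0]
    - [3.4, 0, 0, 0, 0]
    - [3.4, 0, 0, 0, 0]
    - [3.4, 0, 0, 0, 0]

```text
t: 7.3
tool_pos: [0.4869, 0.1284, 0.1058]
tcp_rot: [[0.988, 0.157, -0.001], [0.157, -0.988, 0.011], [0.001, -0.011, -1.0]]
force: [-4.6, -1.0, 3.7]
width: 0.0368
```

```bash
python3 - <<'E'
from h import *
t=C+.020*YH; t[2]=.106; to(t,8.8)
s=bot.read_state(); print(s["torque"],(s["tcp_rot"].T@(U*10)).round(2),(s["tcp_rot"].T@(-YH*7.5)).round(2))
import cv2
im=bot.read_camera("scene")[:,:,::-1]
cv2.imwrite("pics/g3.png",cv2.resize(im[180:270,310:430],None,fx=6,fy=6,interpolation=cv2.INTER_CUBIC))
E
```

```text
t 7.30 pos [0.4869 0.1284 0.1058] head 9.0 w 0.0368 F [-4.6 -1.   3.7]
  shift cm (tool xyz) [ 0.08 -0.01 -0.01] turn rad 0.004
[-0.11950729  0.4675157  -0.05767648] [-0.01  4.13 -9.11] [-0.03  7.5  -0.08]
```

View pics/g3.png

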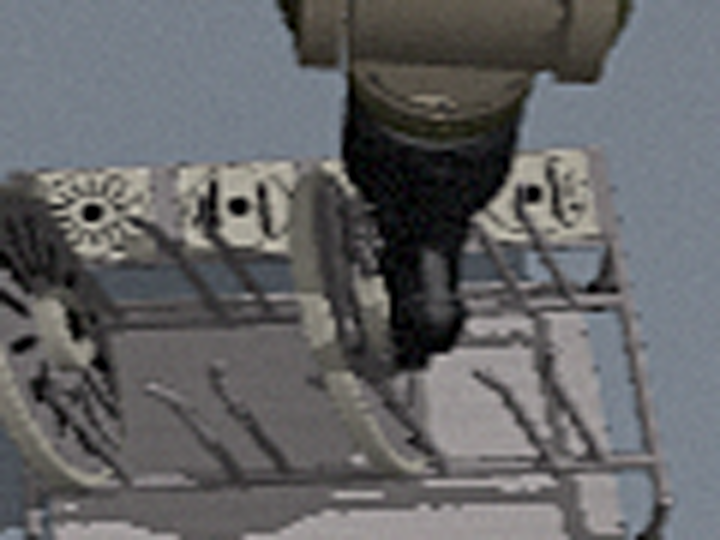

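```bash
python3 - <<'E'
from h import *
s=bot.read_state(); T=s["tool_pos"]
for d in (0,.005,.01,.015):
  print(d,[((proj("scene",T+XH*x+ZH*d+YH*y)+.5-[310,180])*6).round() for x,y in((.0184,-.011),(.0184,.011),(.033,.011),(.033,-.011))])
print("hub",(proj("scene",H)+.5-[310,180])*6, s["force"])
print("hub bottom",(proj("scene",H-.02*U)+.5-[310,180])*6,(proj("scene",H+.02*XH)+.5-[310,180])*6)
E
```

```text
0 [array([381., 357.]), array([428., 355.]), array([432., 381.]), array([385., 383.])]
0.005 [array([382., 351.]), array([429., 349.]), array([433., 375.]), array([386., 377.])]
0.01 [array([383., 345.]), array([430., 343.]), array([434., 369.]), array([387., 371.])]
0.015 [array([384., 339.]), array([431., 337.]), array([435., 363.]), array([388., 365.])]
hub [392.95566069 311.44463754] [-3.63926648 -0.19510896  4.16335718]
hub bottom [407.29986858 332.57569636] [398.01648654 346.65746639]
```

Request:
step_arm:
  moves:
    - [4.8, 0, 0, 0, 0]
    - [4.8, 0, 0, 0, 0]
    - [4.8, 0.05, -0.1, 0.4, 0]
    - [4.8, 0, 0, 0.3, 0]
    - [4.8, 0, 0, 0.1, 0]
    - [4.8, 0, 0, 0, 0]
    - [4.2, 0, 0, 0, 0]
    - [4.2, 0, 0, 0, 0]

```text
t: 8.35
tool_pos: [0.4872, 0.1303, 0.0975]
tcp_rot: [[0.988, 0.157, -0.001], [0.157, -0.988, 0.012], [0.001, -0.012, -1.0]]
force: [-1.9, 0.8, 3.4]
width: 0.0419
```

```bash
python3 - <<'E'
from h import *
t=C+.021*YH; t[2]=.097; to(t,8.8)
E
```

```text
t 8.35 pos [0.4872 0.1303 0.0975] head 9.0 w 0.0419 F [-1.9  0.8  3.4]
  shift cm (tool xyz) [0.02 0.08 0.05] turn rad 0.004
```

Request:
step_arm:
  moves:
    - [3.9, 0, 0, 0, 0]
    - [3.8, 0, 0, 0, 0]
    - [3.6, 0, 0, 0, 0]
    - [3.6, 0, 0, 0, 0]
    - [3.6, 0, 0, 0, 0]
    - [3.6, 0, 0, 0, 0]
    - [3.6, 0, 0, 0, 0]
    - [3.6, 0, 0, 0, 0]

```text
t: 9.35
tool_pos: [0.486, 0.1302, 0.098]
tcp_rot: [[0.988, 0.157, -0.004], [0.157, -0.988, 0.011], [-0.002, -0.012, -1.0]]
force: [-2.7, 0.8, 3.5]
width: 0.037
```

```bash
python3 - <<'E'
from h import *
t=C+.021*YH; t[2]=.097; to(t,8.8)
E
```

```text
t 9.35 pos [0.486  0.1302 0.098 ] head 9.0 w 0.0370 F [-2.7  0.8  3.5]
  shift cm (tool xyz) [0.14 0.08 0.1 ] turn rad 0.004
```

```bash
python3 - <<'E'
from h import *
import cv2
im=bot.read_camera("scene")[:,:,::-1]
cv2.imwrite("pics/g4.png",cv2.resize(im[190:260,330:420],None,fx=8,fy=8,interpolation=cv2.INTER_CUBIC))
im=bot.read_camera("top")[:,:,::-1]
cv2.imwrite("pics/g4t.png",cv2.resize(im[185:280,210:345],None,fx=5.5,fy=5.5,interpolation=cv2.INTER_CUBIC))
E
```

```text
(no output)
```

View pics/g4.png

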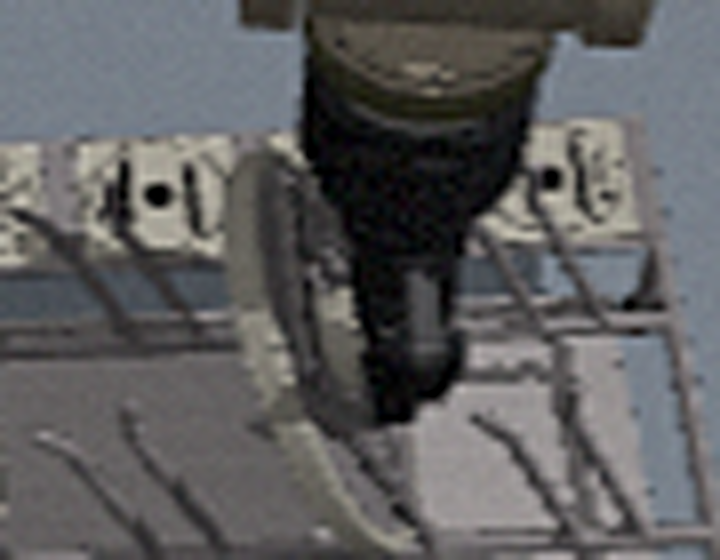

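View pics/g4t.png

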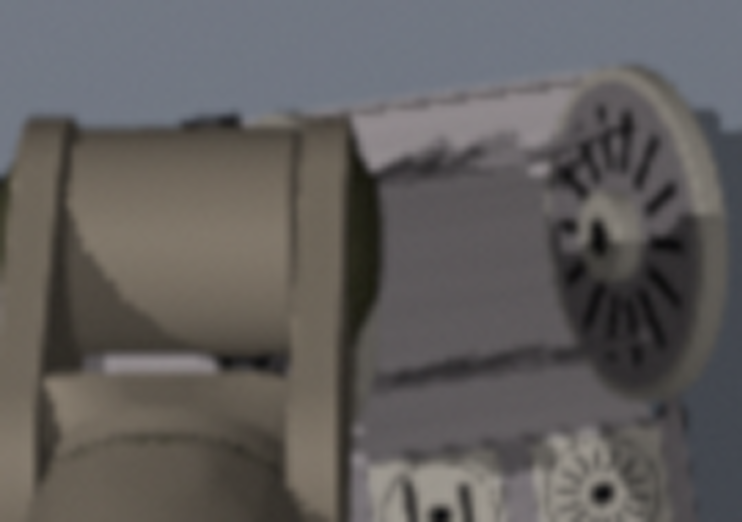

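Request:
step_arm:
  moves:
    - [4.6, 0, 0, 0, 0]
    - [4.6, 0, 0, 0, 0]
    - [4.6, 0.05, 0.15, 0, 0]
    - [4.6, 0, 0, 0, 0]
    - [3.6, 0, 0, 0, 0]
    - [3.5, 0, 0, 0, 0]
    - [3.5, 0, 0, 0, 0]
    - [3.5, 0, 0, 0, 0]

```text
t: 10.45
tool_pos: [0.486, 0.1298, 0.098]
tcp_rot: [[0.988, 0.156, -0.006], [0.156, -0.988, 0.014], [-0.004, -0.014, -1.0]]
force: [-1.7, 2.4, 4.4]
width: 0.0375
```

```bash
python3 - <<'E'
from h import *
t=C+.021*YH; t[2]=.097; to(t,8.8)
E
```

```text
t 10.45 pos [0.486  0.1298 0.098 ] head 9.0 w 0.0375 F [-1.7  2.4  4.4]
  shift cm (tool xyz) [0.15 0.05 0.09] turn rad 0.004
```

Request:
step_arm:
  moves:
    - [3.4, 0, 0.08, -0.18, 0]
    - [3.4, 0, 0.12, -0.27, 0]
    - [3.4, 0, 0.16, -0.36, 0]
    - [3.4, 0, 0.2, -0.45, 0]
    - [3.4, 0, 0.2, -0.45, 0]
    - [3.4, 0, 0.2, -0.45, 0]
    - [3.4, 0, 0, 0, 0]
    - [3.4, 0, 0, 0, 0]

```text
t: 11.45
tool_pos: [0.4878, 0.1188, 0.1202]
tcp_rot: [[0.988, 0.156, -0.006], [0.156, -0.988, 0.013], [-0.004, -0.014, -1.0]]
force: [0.3, 1.1, -1.4]
width: 0.0374
```

```bash
python3 - <<'E'
from h import *
import cv2
t=C+.021*YH; t[2]=.097; to(t,8.8)
im=bot.read_camera("scene")[:,:,::-1]
cv2.imwrite("pics/g5.png",cv2.resize(im[190:260,330:420],None,fx=8,fy=8,interpolation=cv2.INTER_CUBIC))
E
```

```text
t 11.45 pos [0.4878 0.1188 0.1202] head 9.0 w 0.0374 F [ 0.3  1.1 -1.4]
  shift cm (tool xyz) [ 0.15 -1.04  2.33] turn rad 0.003
```

View pics/g5.png

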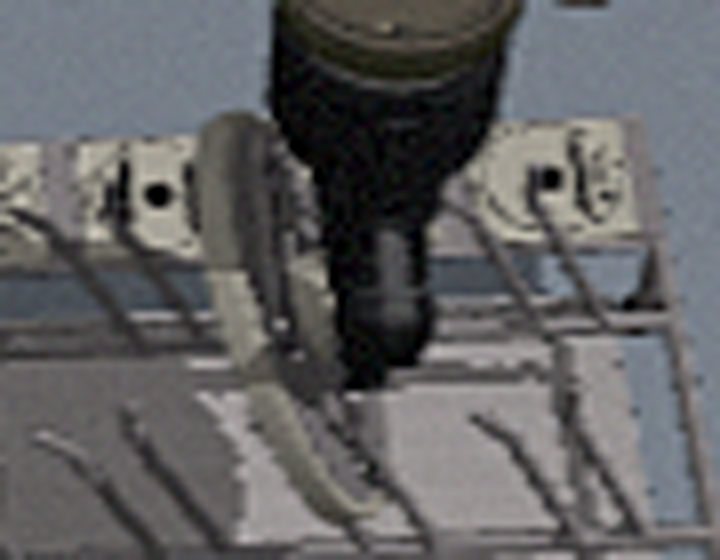

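Lifted: the disc moves with the gripper, rim now at crop (230,130), and is still leaning. I'll keep lifting along the slot.

Request:
step_arm:
  moves:
    - [3.4, 0, 0.3, -0.66, 0]
    - [3.4, 0, 0.4, -0.88, 0]
    - [3.4, 0, 0.5, -1.1, 0]
    - [3.4, 0, 0.5, -1.1, 0]
    - [3.4, 0, 0.5, -1.1, 0]
    - [3.4, 0, 0.5, -1.1, 0]
    - [3.4, 0, 0.5, -1.1, 0]
    - [3.4, 0, 0.3, -0.66, 0]

```text
t: 12.5
tool_pos: [0.4942, 0.0803, 0.2023]
tcp_rot: [[0.988, 0.156, -0.005], [0.156, -0.988, 0.012], [-0.004, -0.013, -1.0]]
force: [0.8, 0.6, -3.7]
width: 0.0369
```

```bash
python3 - <<'E'
from h import *
import cv2
g0=np.array([.486,.1298,.098])
to(g0+.13*U,8.8)
to(g0+.13*U-.075*YH,8.8)
for n,x,y in(("scene",310,140),("top",220,170)):
  im=bot.read_camera(n)[:,:,::-1]
  cv2.imwrite(f"pics/g6{n}.png",cv2.resize(im[y:y+120,x:x+130],None,fx=5,fy=5,interpolation=cv2.INTER_CUBIC))
E
```

```text
t 12.50 pos [0.4942 0.0803 0.2023] head 9.0 w 0.0369 F [ 0.8  0.6 -3.7]
  shift cm (tool xyz) [-0.06  0.46 -1.35] turn rad 0.003
t 12.50 pos [0.4942 0.0803 0.2023] head 9.0 w 0.0369 F [ 0.8  0.6 -3.7]
  shift cm (tool xyz) [-0.08  7.96 -1.45] turn rad 0.003
```

View pics/g6scene.png

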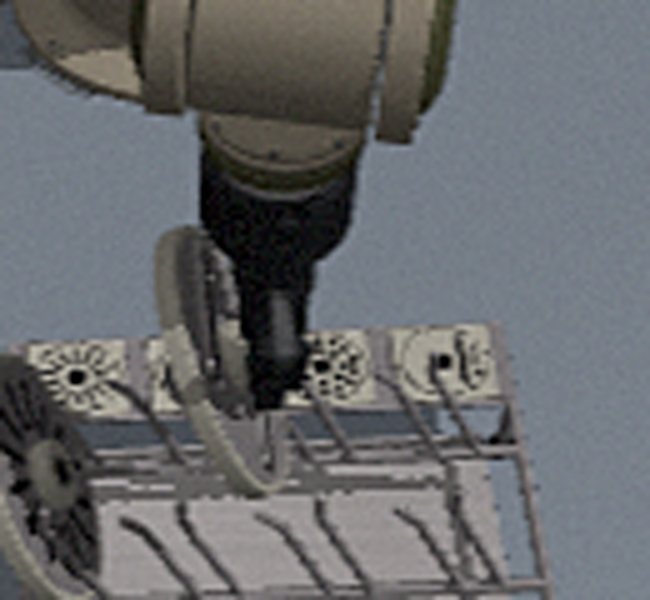

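View pics/g6top.png

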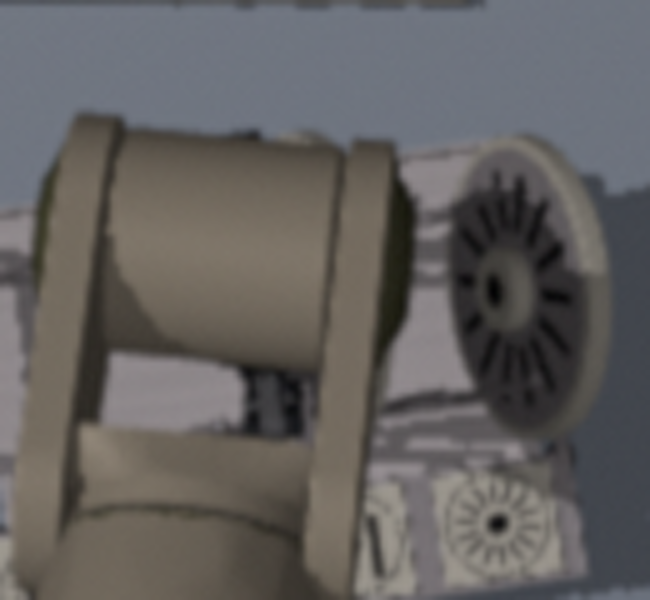

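Request:
step_arm:
  moves:
    - [3.4, 0, 0.3, -0.7, 0]
    - [3.4, 0, 0.3, -0.6, 0]
    - [3.4, 0, 1, -0.1, 0]
    - [3.4, 0, 1.8, 0, 0]
    - [3.4, 0, 1.8, 0, 0]
    - [3.4, -0.05, 1.6, 0, 0]
    - [3.4, 0, 0.6, 0, 0]
    - [3.4, 0, 0, 0, 0]

```text
t: 13.6
tool_pos: [0.5058, 0.001, 0.2149]
tcp_rot: [[0.988, 0.155, -0.007], [0.155, -0.988, 0.012], [-0.005, -0.013, -1.0]]
force: [0.7, 0.4, -2.0]
width: 0.0374
```

```bash
python3 - <<'E'
from h import *
import cv2
g0=np.array([.486,.1298,.098])-.075*YH
to(g0+.13*U,8.8)
s=bot.read_state();print("U off",((s["tool_pos"]-g0)@U),"n",((s["tool_pos"]-g0)@N),"x",(s["tool_pos"]-g0)@XH)
for n,x,y in(("scene",290,130),("top",240,170)):
  im=bot.read_camera(n)[:,:,::-1]
  cv2.imwrite(f"pics/g7{n}.png",cv2.resize(im[y:y+120,x:x+130],None,fx=5,fy=5,interpolation=cv2.INTER_CUBIC))
E
```

```text
t 13.60 pos [0.5058 0.001  0.2149] head 8.9 w 0.0374 F [ 0.7  0.4 -2. ]
  shift cm (tool xyz) [ 0.02 -0.05 -0.09] turn rad 0.002
U off 0.12932911857984952 n -0.00077001922180828 x -0.0001898155036529775
```

View pics/g7scene.png

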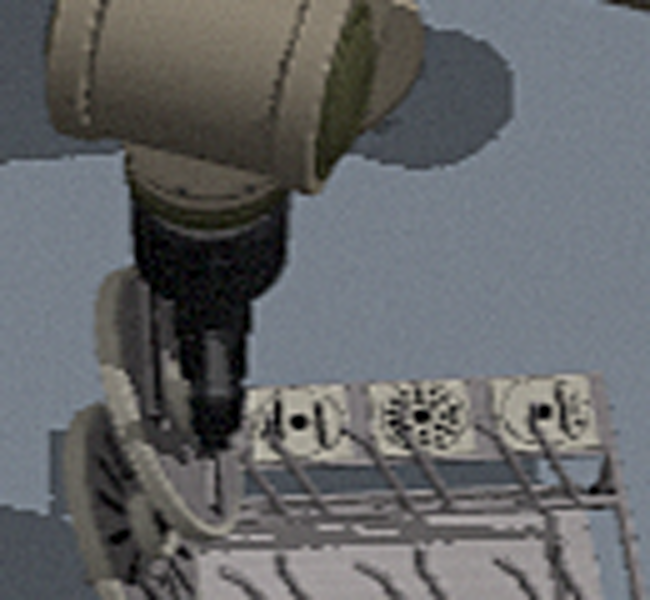

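View pics/g7top.png

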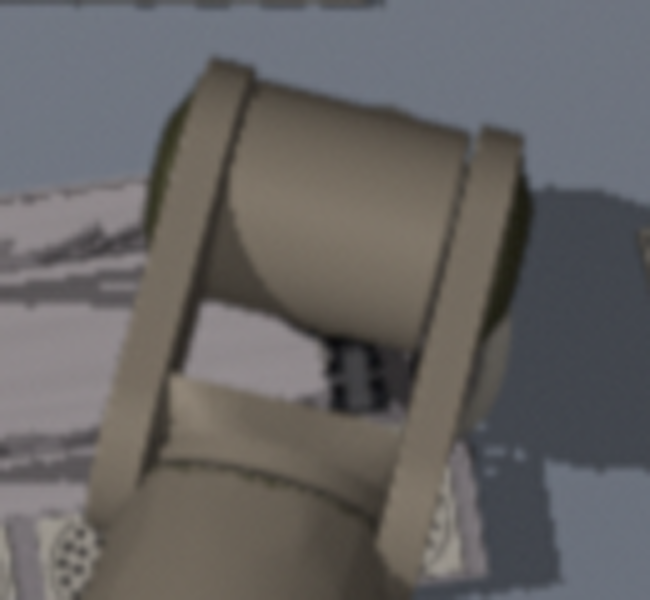

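```bash
python3 - <<'E'
from h import *
import cv2
c=C-.075*YH+.1293*U
im=cv2.imread("pics/g7scene.png")
th=np.radians(np.arange(0,360,5))
for a,col in((25,(0,0,255)),(33,(0,255,0)),(17,(255,0,0))):
    A=np.radians(a); u=-np.sin(A)*YH+np.cos(A)*ZH; n=np.cos(A)*YH+np.sin(A)*ZH
    hc=c+.0115*N; cc=hc-.0115*n
    p=np.array([(proj("scene",cc+.006*n+.075*(np.cos(t)*u+np.sin(t)*XH))+.5-[290,130])*5 for t in th])
    cv2.polylines(im,[p.astype(int)],True,col,1)
cv2.imwrite("pics/g7o.png",im)
E
```

```text
(no output)
```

View pics/g7o.png

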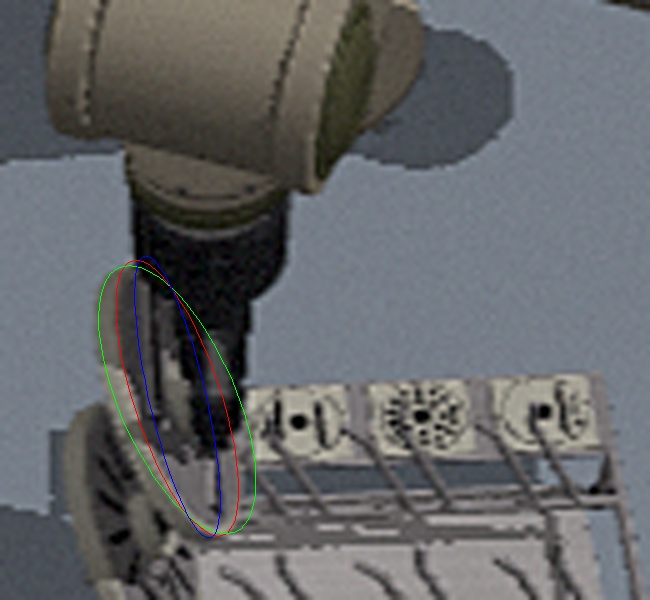

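Request:
step_arm:
  moves:
    - [3.4, 0, -0.2, 0.25, 0]
    - [3.4, 0, -0.27, 0.6, 0]
    - [3.4, 0, -0.27, 0.6, 0]
    - [3.4, 0, -0.27, 0.6, 0]
    - [3.4, 0, -0.27, 0.6, 0]
    - [3.4, 0, -0.25, 0.55, 0]
    - [3.4, 0, -0.15, 0.33, 0]
    - [3.4, 0, 0, 0, 0]

```text
t: 14.7
tool_pos: [0.5021, 0.0213, 0.1769]
tcp_rot: [[0.987, 0.158, -0.008], [0.158, -0.987, 0.013], [-0.006, -0.014, -1.0]]
force: [0.6, -0.2, -2.0]
width: 0.037
```

```bash
cat >> h.py <<'E'
def rel():
    g0=np.array([.486,.1298,.098])-.075*YH
    s=bot.read_state(); d=s["tool_pos"]-g0
    print("t %.2f U %.2f N %.2f X %.2f mm"%(s["t"],*(1000*np.array([d@U,d@N,d@XH]))),"F",s["force"].round(1),"T",s["torque"].round(2),"tz",s["tcp_rot"][:,2].round(3),"w",s["width"].round(4))
E
python3 - <<'E'
from h import *
import cv2
rel()
for n,x,y in(("scene",290,150),):
  im=bot.read_camera(n)[:,:,::-1]
  cv2.imwrite(f"pics/g8{n}.png",cv2.resize(im[y:y+120,x:x+130],None,fx=5,fy=5,interpolation=cv2.INTER_CUBIC))
E
```

```text
Traceback (most recent call last):
  File "h.py", line 28, in rel
    print("t %.2f U %.2f N %.2f X %.2f mm"%(s["t"],*(1000*np.array([d@U,d@N,d@XH]))),"F",s["force"].round(1),"T",s["torque"].round(2),"tz",s["tcp_rot"][:,2].round(3),"w",s["width"].round(4))
                                                                                                                                                                          ^^^^^^^^^^^^^^^^
AttributeError: 'float' object has no attribute 'round'
```

```bash
sed -i 's/s\["width"\].round(4)/round(s["width"],4)/' h.py
python3 - <<'E'
from h import *
import cv2
rel()
for n,x,y in(("scene",290,150),):
  im=bot.read_camera(n)[:,:,::-1]
  cv2.imwrite(f"pics/g8{n}.png",cv2.resize(im[y:y+120,x:x+130],None,fx=5,fy=5,interpolation=cv2.INTER_CUBIC))
E
```

```text
t 14.70 U 86.21 N 1.90 X -0.65 mm F [ 0.6 -0.2 -2. ] T [0.02 0.02 0.01] tz [-0.008  0.013 -1.   ] w 0.037
```

View pics/g8scene.png

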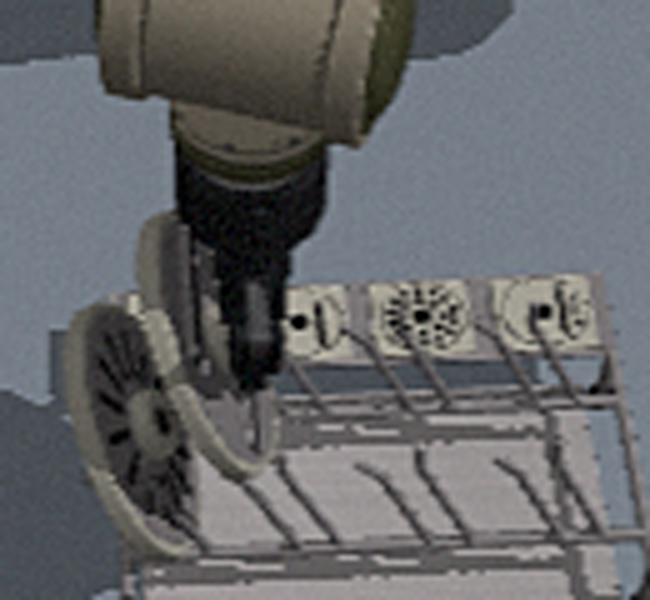

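Request:
step_arm:
  moves:
    - [3.4, 0.03, 0.1, 0.2, 0]
    - [3.4, 0.03, -0.15, 0.4, 0]
    - [3.4, 0, -0.22, 0.5, 0]
    - [3.4, 0, -0.22, 0.5, 0]
    - [3.4, 0, -0.22, 0.5, 0]
    - [3.4, 0, -0.22, 0.5, 0]
    - [3.4, 0, -0.1, 0.22, 0]
    - [3.4, 0, 0, 0, 0]

```text
t: 15.75
tool_pos: [0.501, 0.0325, 0.1472]
tcp_rot: [[0.987, 0.157, -0.008], [0.158, -0.987, 0.013], [-0.006, -0.014, -1.0]]
force: [-0.4, 0.1, -3.0]
width: 0.0374
```

```bash
python3 -c "
from h import *
rel()"
```

```text
t 15.75 U 54.47 N -0.50 X -0.08 mm F [-0.4  0.1 -3. ] T [ 0.03  0.02 -0.04] tz [-0.008  0.013 -1.   ] w 0.0374
```

Request:
step_arm:
  moves:
    - [3.4, 0, -0.25, 0.5, 0]
    - [3.4, 0, -0.28, 0.62, 0]
    - [3.4, 0, -0.28, 0.62, 0]
    - [3.4, 0, -0.28, 0.62, 0]
    - [3.4, 0, -0.28, 0.62, 0]
    - [3.4, 0, -0.28, 0.62, 0]
    - [3.4, 0, -0.12, 0.27, 0]
    - [3.4, 0, 0, 0, 0]

```text
t: 16.75
tool_pos: [0.4977, 0.0518, 0.1059]
tcp_rot: [[0.987, 0.158, -0.008], [0.158, -0.987, 0.013], [-0.006, -0.014, -1.0]]
force: [0.2, 0.5, -2.8]
width: 0.037
```

```bash
python3 -c "
from h import *
rel()"
```

```text
t 16.75 U 8.78 N -0.18 X -0.40 mm F [ 0.2  0.5 -2.8] T [0.01 0.03 0.  ] tz [-0.008  0.013 -1.   ] w 0.037
```

Request:
step_arm:
  moves:
    - [3.4, 0, -0.12, 0.27, 0]
    - [3.4, 0, -0.08, 0.2, 0]
    - [3.4, 0, -0.06, 0.15, 0]
    - [3.4, 0, 0, 0, 0]
    - [3.4, 0, -0.04, 0.1, 0]
    - [3.4, 0, 0, 0, 0]
    - [3.4, 0, 0, 0, 0]
    - [3.4, 0, 0, 0, 0]

```text
t: 17.75
tool_pos: [0.4975, 0.055, 0.0989]
tcp_rot: [[0.988, 0.157, -0.007], [0.157, -0.987, 0.013], [-0.005, -0.014, -1.0]]
force: [-0.1, 0.7, -1.1]
width: 0.0374
```

```bash
python3 -c "
from h import *
rel()"
```

```text
t 17.75 U 1.10 N -0.20 X -0.10 mm F [-0.1  0.7 -1.1] T [0.16 0.02 0.01] tz [-0.007  0.013 -1.   ] w 0.0374
```

Request:
step_arm:
  moves:
    - [3.4, 0, -0.05, 0.1, 0]
    - [3.4, 0, 0, 0, 0]
    - [3.4, 0, -0.03, 0.08, 0]
    - [3.4, 0, 0, 0, 0]
    - [3.4, 0, 0, 0, 0]
    - [3.4, 0, 0, 0, 0]
    - [3.4, 0, 0, 0, 0]
    - [3.4, 0, 0, 0, 0]

```text
t: 18.75
tool_pos: [0.4976, 0.0553, 0.0983]
tcp_rot: [[0.988, 0.157, -0.006], [0.157, -0.987, 0.011], [-0.004, -0.012, -1.0]]
force: [-2.1, 0.4, 3.1]
width: 0.037
```

```bash
python3 -c "
from h import *
rel()"
```

```text
t 18.75 U 0.45 N -0.27 X 0.06 mm F [-2.1  0.4  3.1] T [-0.14  0.31 -0.07] tz [-0.006  0.011 -1.   ] w 0.037
```

Request:
step_arm:
  moves:
    - [3.9, 0, 0, 0, 0]
    - [4.3, 0, 0, 0, 0]
    - [5, 0, 0, 0, 0]
    - [5, 0, 0, 0, 0]
    - [5, 0, -0.4, 0, 0]
    - [5, 0, -0.5, -0.1, 0]
    - [5, 0, -0.2, -1, 0]
    - [5, 0, 0, -2, 0]

```text
t: 19.75
tool_pos: [0.4957, 0.067, 0.1297]
tcp_rot: [[0.987, 0.158, -0.007], [0.158, -0.987, 0.012], [-0.005, -0.013, -1.0]]
force: [-0.6, -0.5, -0.5]
width: 0.0502
```

```bash
python3 -c "
from h import *
rel()"
```

```text
t 19.75 U 23.84 N 23.77 X -0.02 mm F [-0.6 -0.5 -0.5] T [ 0.    0.01 -0.01] tz [-0.007  0.012 -1.   ] w 0.0502
```

Request:
step_arm:
  moves:
    - [5, 0, 0, -2.5, 0]
    - [5, 0, 0, -3, 0]
    - [5, 0, 0, -3, 0]
    - [5, 0, 0, -3, 0]
    - [5, 0, 1, -2, 0]
    - [5, 0, 3, 0, 0]
    - [5, 0, 4, 0, 0]
    - [5, 0, 4, 0, 0]

```text
t: 20.75
tool_pos: [0.5158, -0.0528, 0.2762]
tcp_rot: [[0.987, 0.164, 0.003], [0.164, -0.986, 0.01], [0.005, -0.01, -1.0]]
force: [0.7, 0.2, -0.8]
width: 0.0499
```

```bash
python3 - <<'E'
from h import *
import cv2
rel()
a=[plane("top",(x-.5,y-.5),.05) for x,y in((376.7,234.2),(435,221.3),(387.5,272.2),(446.7,256.3))]
for i in(0,2):
    d=a[i+1]-a[i]; print(a[i].round(4),a[i+1].round(4),"dir deg",np.degrees(np.arctan2(d[1],d[0])))
# disc chord direction in top: topmost/bottommost face points 
for n,x,y in(("scene",290,190),("top",240,180)):
  im=bot.read_camera(n)[:,:,::-1]; cv2.imwrite(f"pics/full9{n}.png",im)
  cv2.imwrite(f"pics/g9{n}.png",cv2.resize(im[y:y+100,x:x+130],None,fx=6,fy=6,interpolation=cv2.INTER_CUBIC))
E
```

```text
t 20.75 U 208.04 N -24.37 X 1.54 mm F [ 0.7  0.2 -0.8] T [ 0.04 -0.05  0.01] tz [ 0.003  0.01  -1.   ] w 0.0499
[ 0.5025 -0.1731  0.05  ] [ 0.5368 -0.3223  0.05  ] dir deg -77.03895769542649
[ 0.4061 -0.2007  0.05  ] [ 0.4476 -0.3518  0.05  ] dir deg -74.63188741769183
```

View pics/g9scene.png

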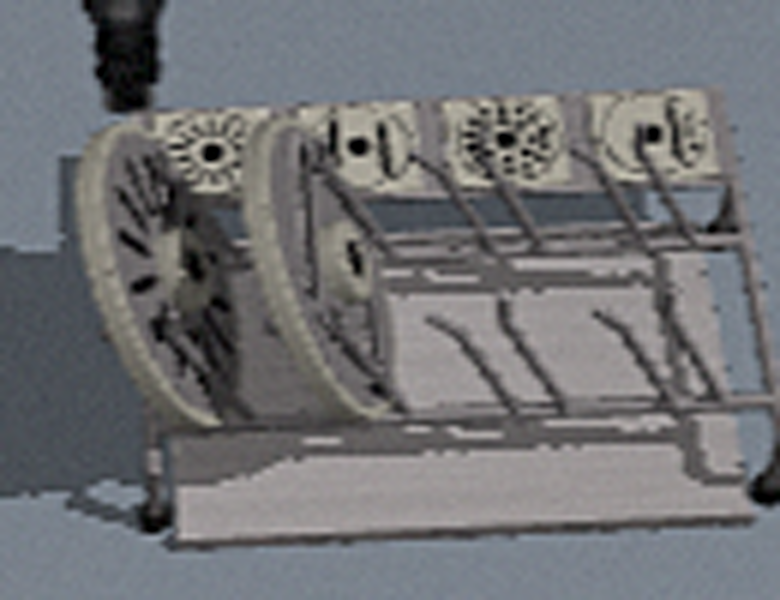

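View pics/g9top.png

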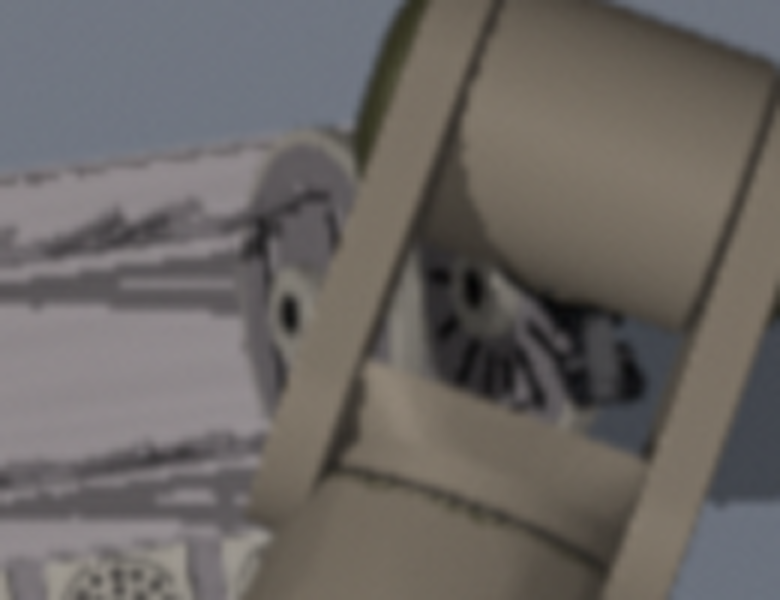

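```bash
python3 - <<'E'
from h import *
q=[(8,128),(365,38),(490,487),(125,590)]
w=[plane("top",(370+x/6-.5,195+y/6-.5),.02) for x,y in q]
for i,j in((0,1),(3,2),(0,3),(1,2)):
    d=w[j]-w[i]; print(w[i].round(4),np.linalg.norm(d).round(4),np.degrees(np.arctan2(d[1],d[0])).round(2))
print(tri((287.8,231.7),(348.2,232.5)), H-.075*YH)
E
python3 - <<'E'
import cv2
im=cv2.imread("pics/full9top.png"); cv2.imwrite("pics/t10.png",cv2.resize(im[200:300,370:460],None,fx=6,fy=6,interpolation=cv2.INTER_CUBIC))
E
```

```text
[ 0.5512 -0.1621  0.02  ] 0.1608 -75.3
[ 0.352  -0.2129  0.02  ] 0.1644 -73.99
[ 0.5512 -0.1621  0.02  ] 0.2055 -165.68
[ 0.592  -0.3176  0.02  ] 0.2018 -164.69
(array([0.50033494, 0.0490692 , 0.11880739]), np.float64(0.0008674800716082956)) [0.499875 0.05     0.1175  ]
```

View pics/t10.png

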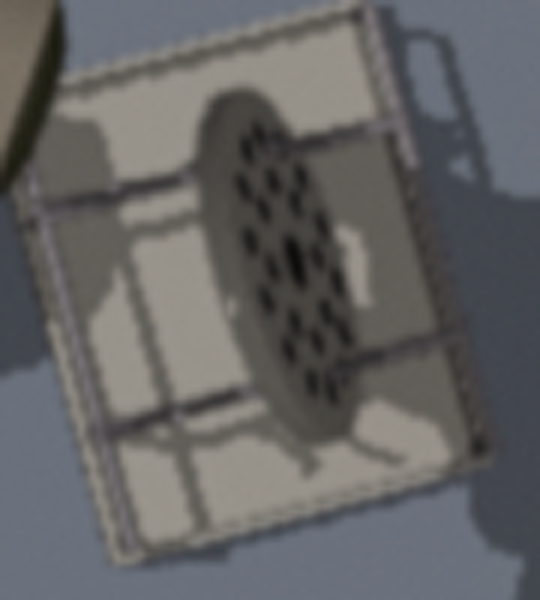

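```bash
cat >> h.py <<'E'
m=np.array([np.cos(np.radians(-75)),np.sin(np.radians(-75)),0]); mx=np.array([-m[1],m[0],0])
def gd(a):
    A=np.radians(a); return np.cos(A)*m+np.sin(A)*ZH, -np.sin(A)*m+np.cos(A)*ZH
G=np.array([.4747,-.269,.1158])
E
python3 - <<'E'
from h import *
import cv2
im0=cv2.imread("pics/full9top.png"); im1=cv2.imread("pics/scene0.png")
th=np.radians(np.arange(0,360,5))
for im,nm,x,y in((im0,"top",370,195),(im1,"scene",205,180)):
    o=cv2.resize(im[y:y+100,x:x+85],None,fx=6,fy=6,interpolation=cv2.INTER_CUBIC)
    for a,col in((26.5,(0,0,255)),):
        n,u=gd(a)
        for k in (0,-.012):
            p=np.array([(proj(nm,G+k*n+.075*(np.cos(t)*u+np.sin(t)*mx))+.5-[x,y])*6 for t in th])
            cv2.polylines(o,[p.astype(int)],True,col,1)
    cv2.imwrite(f"pics/ov_{nm}.png",o)
E
```

```text
(no output)
```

View pics/ov_top.png

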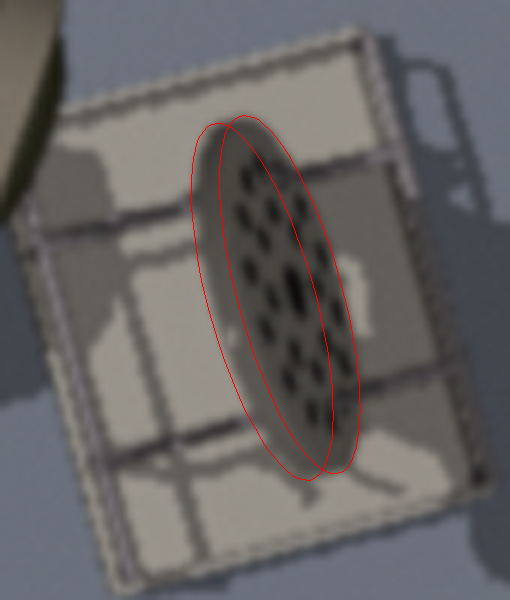

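View pics/ov_scene.png

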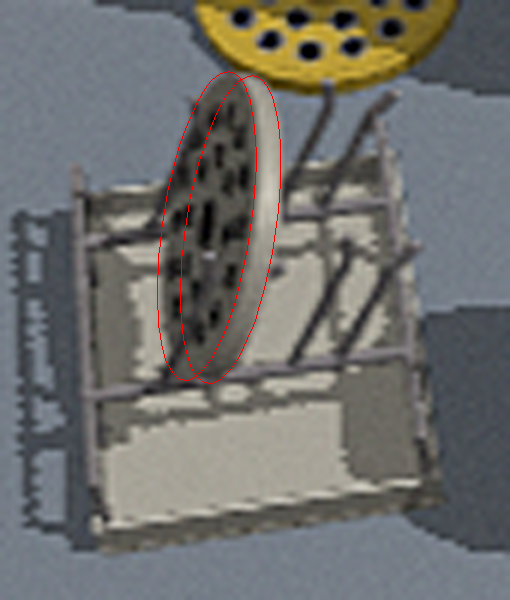

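Slicing disc is home: its hub at scene (348,232) / top (288,232) triangulates to (0.500, 0.049, 0.119), within about 1.7 mm of the expected seated position. The grating disc's drawn outline fits both views within about a pixel. Next I turn the tool and go to the drainer.

Request:
step_arm:
  moves:
    - [4, 0, 0, 0, 0.184]
    - [4, 0, 0, 0, 0.184]
    - [4, 0, 0, 0, 0.184]
    - [4, 0, 0, 0, 0.184]
    - [4, 0, 0, 0, 0.184]
    - [4, 0, 0, 0, 0.184]
    - [4, 0, 0, 0, 0.184]
    - [4, 0, 0, 0, 0.184]

```text
t: 21.85
tool_pos: [0.5148, -0.0492, 0.2806]
tcp_rot: [[0.227, -0.974, 0.006], [-0.974, -0.227, 0.01], [-0.008, -0.008, -1.0]]
force: [-0.6, 0.3, 0.5]
width: 0.0398
```

```bash
cat >> h.py <<'E'
gn,gu=gd(26.5); Cg=G-.006*gn; TG=Cg-.0294*m; TG[2]=.167
E
python3 -c "
from h import *
print(Cg,TG)
t=TG.copy();t[2]=.23
to(t,-75)
print(bot.read_state()['tcp_rot'][:,2].round(4))"
```

```text
[ 0.47331024 -0.26381336  0.11312281] [ 0.46570096 -0.23541514  0.167     ]
t 21.85 pos [ 0.5148 -0.0492  0.2806] head -76.9 w 0.0398 F [-0.6  0.3  0.5]
  shift cm (tool xyz) [17.06  9.05  4.85] turn rad -0.033
[ 0.006   0.0098 -0.9999]
```

Request:
step_arm:
  moves:
    - [4, 2.5, 1.4, 0, -0.01]
    - [4, 3.4, 1.8, 0, -0.01]
    - [4, 3.6, 1.9, 0, -0.01]
    - [4, 3.6, 1.9, 0, 0]
    - [4, 2.6, 1.4, 0, 0]
    - [4, 1, 0.5, 1, 0]
    - [4, 0, 0, 2, 0]
    - [4, 0, 0, 0, 0]

```text
t: 22.85
tool_pos: [0.469, -0.2309, 0.2509]
tcp_rot: [[0.26, -0.965, 0.009], [-0.965, -0.26, 0.01], [-0.007, -0.012, -1.0]]
force: [-0.4, 0.3, -0.2]
width: 0.0403
```

```bash
python3 -c "
from h import *
to(TG,-75)
print(bot.read_state()['tcp_rot'][:,2].round(4))"
```

```text
t 22.85 pos [ 0.469  -0.2309  0.2509] head -74.9 w 0.0403 F [-0.4  0.3 -0.2]
  shift cm (tool xyz) [0.41 0.54 8.39] turn rad 0.002
[ 0.0094  0.0099 -0.9999]
```

Request:
step_arm:
  moves:
    - [4, 0.2, 0.25, 0.5, 0]
    - [4, 0.15, 0.2, 1, 0]
    - [4, 0, 0, 1, 0]
    - [4, 0, 0, 0.6, 0]
    - [4, 0, 0, 0.4, 0]
    - [4, 0, 0, 0, 0]
    - [4, 0, 0, 0, 0]
    - [4, 0, 0, 0, 0]

```text
t: 23.85
tool_pos: [0.4667, -0.2343, 0.2151]
tcp_rot: [[0.262, -0.965, 0.011], [-0.965, -0.262, 0.009], [-0.005, -0.013, -1.0]]
force: [-0.2, -0.3, -0.3]
width: 0.0395
```

```bash
python3 - <<'E'
from h import *
import cv2
to(TG,-75)
s=bot.read_state()
for n,x,y in(("scene",190,150),("top",360,190)):
  im=bot.read_camera(n)[:,:,::-1]
  cv2.imwrite(f"pics/g11{n}.png",cv2.resize(im[y:y+100,x:x+110],None,fx=6,fy=6,interpolation=cv2.INTER_CUBIC))
E
```

```text
t 23.85 pos [ 0.4667 -0.2343  0.2151] head -74.8 w 0.0395 F [-0.2 -0.3 -0.3]
  shift cm (tool xyz) [0.11 0.19 4.81] turn rad 0.004
```

View pics/g11scene.png

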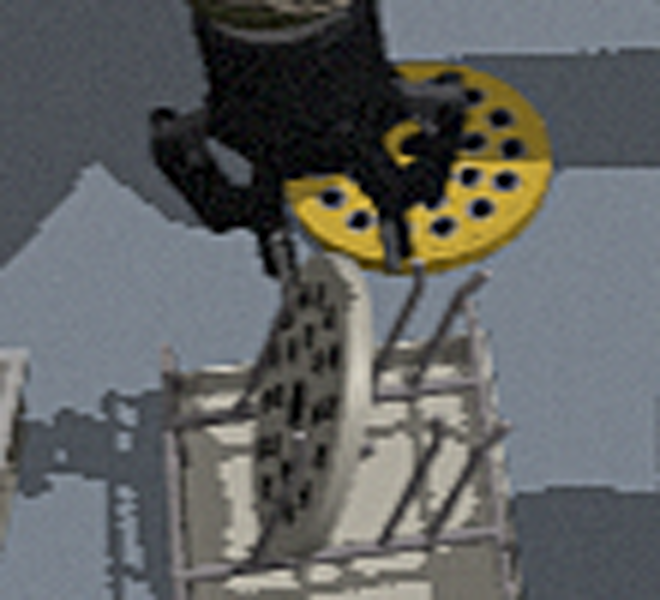

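View pics/g11top.png

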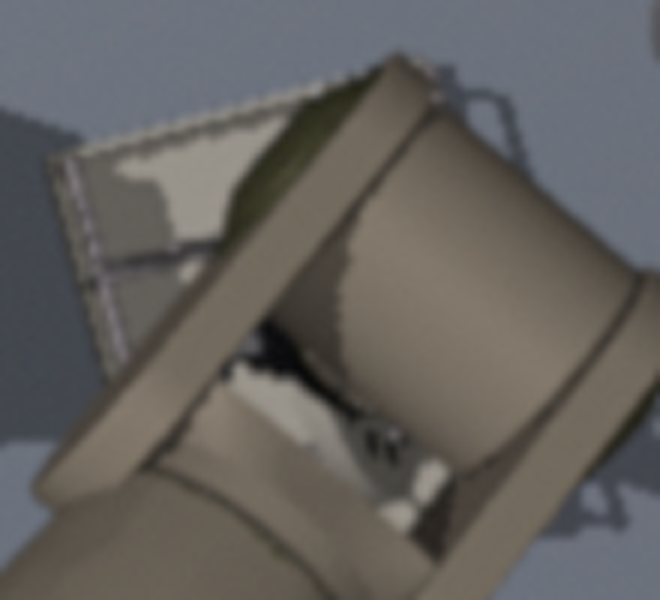

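```bash
python3 - <<'E'
from h import *
s=bot.read_state(); T=s["tool_pos"];R=s["tcp_rot"]
f=lambda X:((proj("scene",X)+.5-[190,150])*6).round(0)
for d in(0,.01): print(d,[ (sx,f(T+R@np.array([sx*.0198,sy,-d]))) for sx in(-1,1) for sy in(-.011,.011)], [f(T+R@np.array([sx*.034,.0,-d])) for sx in(-1,1)])
print("A",f(Cg+.075*gu-.006*gn),"B",f(Cg+.075*gu+.006*gn))
E
```

```text
0 [(-1, array([386., 279.])), (-1, array([382., 242.])), (1, array([298., 290.])), (1, array([295., 254.]))] [array([415., 256.]), array([265., 276.])]
0.01 [(-1, array([383., 264.])), (-1, array([379., 228.])), (1, array([294., 276.])), (1, array([291., 239.]))] [array([412., 242.]), array([261., 262.])]
A [369. 314.] B [345. 309.]
```

Request:
step_arm:
  moves:
    - [4, 0.1, 0.15, 0.6, 0]
    - [4, 0, 0, 1, 0]
    - [4, 0, 0, 1, 0]
    - [4, 0, 0, 1, 0]
    - [4, 0, 0, 0.6, 0]
    - [4, 0, 0, 0.2, 0]
    - [4, 0, 0, 0, 0]
    - [4, 0, 0, 0, 0]

```text
t: 24.95
tool_pos: [0.4658, -0.2352, 0.1676]
tcp_rot: [[0.262, -0.965, 0.011], [-0.965, -0.262, 0.009], [-0.006, -0.013, -1.0]]
force: [0.7, -0.8, -0.2]
width: 0.0399
```

```bash
python3 - <<'E'
from h import *
import cv2
to(TG,-75)
for n,x,y in(("scene",190,150),):
  im=bot.read_camera(n)[:,:,::-1]
  cv2.imwrite(f"pics/g12{n}.png",cv2.resize(im[y:y+100,x:x+110],None,fx=6,fy=6,interpolation=cv2.INTER_CUBIC))
E
```

```text
t 24.95 pos [ 0.4658 -0.2352  0.1676] head -74.8 w 0.0399 F [ 0.7 -0.8 -0.2]
  shift cm (tool xyz) [0.02 0.01 0.06] turn rad 0.003
```

View pics/g12scene.png

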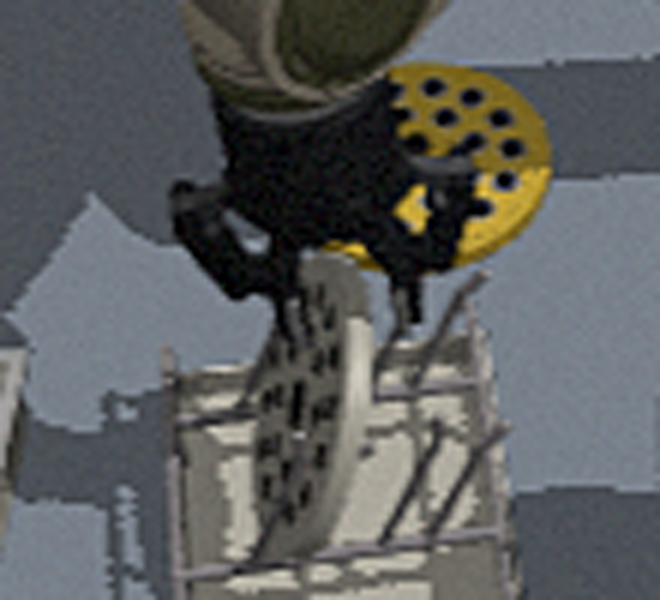

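Request:
step_arm:
  moves:
    - [3, 0, 0, 0, 0]
    - [2.6, 0, 0, 0, 0]
    - [2.3, 0, 0, 0, 0]
    - [2.1, 0, 0, 0, 0]
    - [1.9, 0, 0, 0, 0]
    - [1.8, 0, 0, 0, 0]
    - [1.7, 0, 0, 0, 0]
    - [1.7, 0, 0, 0, 0]

```text
t: 26.0
tool_pos: [0.466, -0.2355, 0.1682]
tcp_rot: [[0.262, -0.965, 0.012], [-0.965, -0.262, 0.008], [-0.005, -0.014, -1.0]]
force: [-0.1, -0.1, 0.6]
width: 0.0174
```

```bash
python3 - <<'E'
from h import *
to(TG,-75)
s=bot.read_state(); print(s["force"]@m, s["torque"])
E
```

```text
t 26.00 pos [ 0.466  -0.2355  0.1682] head -74.8 w 0.0174 F [-0.1 -0.1  0.6]
  shift cm (tool xyz) [-0.01  0.03  0.12] turn rad 0.004
0.08217497282662402 [-0.12233369  0.00962635  0.00983084]
```

Request:
step_arm:
  moves:
    - [1.5, 0, 0, 0, 0]
    - [1.3, 0, 0, 0, 0]
    - [1.2, 0, 0, 0, 0]
    - [1, 0, 0, 0, 0]
    - [1, 0, 0, 0, 0]
    - [1, 0, 0, 0, 0]
    - [1, 0, 0, 0, 0]
    - [1, 0, 0, 0, 0]

```text
t: 27.0
tool_pos: [0.467, -0.2379, 0.17]
tcp_rot: [[0.262, -0.965, 0.016], [-0.965, -0.262, 0.001], [0.003, -0.016, -1.0]]
force: [-0.3, -3.1, 2.9]
width: 0.0135
```

```bash
python3 - <<'E'
from h import *
to(TG,-75)
s=bot.read_state(); print(s["force"]@m, s["torque"])
import cv2
for n,x,y in(("scene",190,150),):
  im=bot.read_camera(n)[:,:,::-1]
  cv2.imwrite(f"pics/g13{n}.png",cv2.resize(im[y:y+100,x:x+110],None,fx=6,fy=6,interpolation=cv2.INTER_CUBIC))
E
```

```text
t 27.00 pos [ 0.467  -0.2379  0.17  ] head -74.8 w 0.0135 F [-0.3 -3.1  2.9]
  shift cm (tool xyz) [-0.27  0.07  0.29] turn rad 0.003
2.9255532392952097 [-0.96875011 -0.08799998 -0.04988641]
```

View pics/g13scene.png

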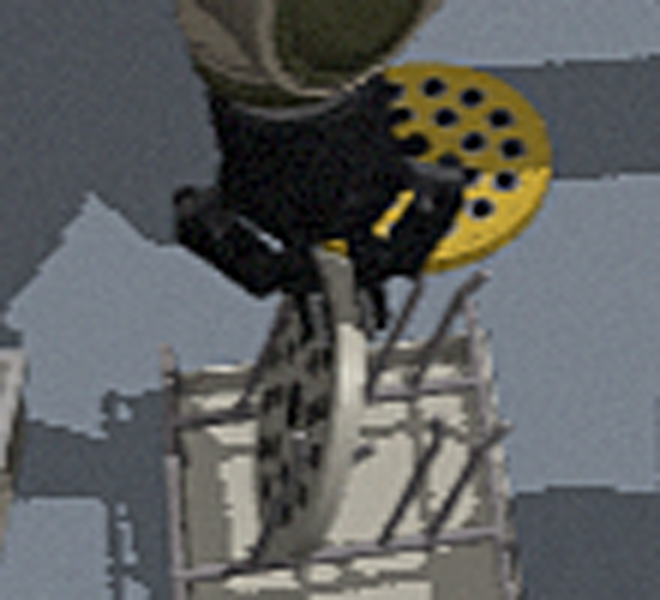

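Request:
step_arm:
  moves:
    - [0.9, -0.07, 0, -0.15, 0]
    - [0.9, -0.12, 0, -0.27, 0]
    - [0.9, -0.18, 0, -0.36, 0]
    - [0.9, -0.22, 0, -0.45, 0]
    - [0.9, -0.22, 0, -0.45, 0]
    - [0.9, -0.22, 0, -0.45, 0]
    - [0.9, 0, 0, 0, 0]
    - [0.9, 0, 0, 0, 0]

```text
t: 28.05
tool_pos: [0.4636, -0.2272, 0.1919]
tcp_rot: [[0.262, -0.965, 0.015], [-0.965, -0.262, 0.002], [0.002, -0.015, -1.0]]
force: [1.1, -3.8, -3.9]
width: 0.0135
```

```bash
cat >> h.py <<'E'
def relg():
    g0=np.array([.467,-.2379,.170]); n,u=gd(25.)
    s=bot.read_state(); d=s["tool_pos"]-g0
    print("t %.2f u %.2f n %.2f x %.2f | m %.1f z %.1f mm"%(s["t"],*(1000*np.array([d@u,d@n,d@mx,d@m,d[2]]))),"Fm %.1f Fx %.1f Fz %.1f"%(s["force"]@m,s["force"]@mx,s["force"][2]),"Tmx %.2f"%(s["torque"]@mx),"tilt m %.3f x %.3f"%(s["tcp_rot"][:,2]@m,s["tcp_rot"][:,2]@mx),"w",round(s["width"],4))
def snap(n,x,y,name,w=110,h=100,k=6):
    import cv2
    im=bot.read_camera(n)[:,:,::-1]
    cv2.imwrite(name,cv2.resize(im[y:y+h,x:x+w],None,fx=k,fy=k,interpolation=cv2.INTER_CUBIC))
E
python3 - <<'E'
from h import *
relg(); snap("scene",190,150,"pics/g14.png")
E
```

```text
t 28.05 u 24.59 n -0.91 x -0.49 | m -11.2 z 21.9 mm Fm 4.0 Fx 0.1 Fz -3.9 Tmx -1.20 tilt m 0.002 x 0.015 w 0.0135
```

View pics/g14.png

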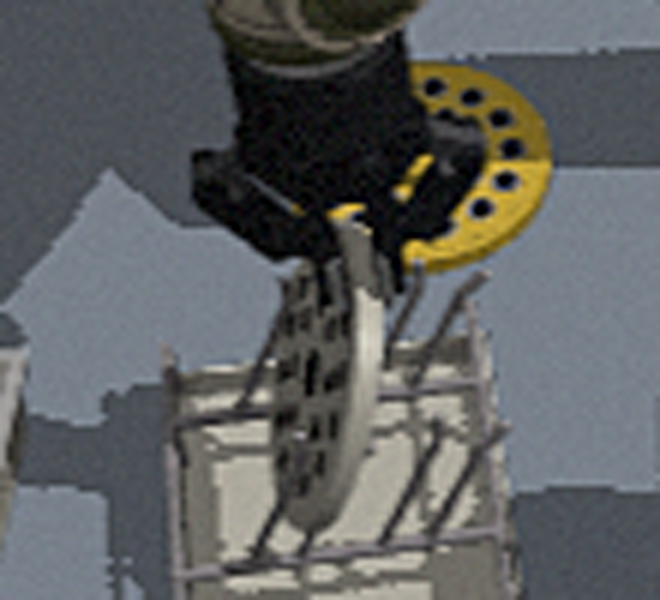

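Request:
step_arm:
  moves:
    - [0.9, -0.2, 0, -0.42, 0]
    - [0.9, -0.32, 0, -0.7, 0]
    - [0.9, -0.38, 0, -0.8, 0]
    - [0.9, -0.38, 0, -0.8, 0]
    - [0.9, -0.38, 0, -0.8, 0]
    - [0.9, -0.35, 0, -0.75, 0]
    - [0.9, -0.25, 0, -0.52, 0]
    - [0.9, 0, 0, 0, 0]

```text
t: 29.1
tool_pos: [0.4564, -0.2051, 0.2405]
tcp_rot: [[0.262, -0.965, 0.013], [-0.965, -0.262, 0.002], [0.002, -0.013, -1.0]]
force: [1.4, -2.2, 2.2]
width: 0.0142
```

```bash
python3 - <<'E'
from h import *
relg(); snap("scene",190,130,"pics/g15.png",h=110)
E
```

```text
t 29.10 u 78.45 n -1.45 x -1.74 | m -34.5 z 70.5 mm Fm 2.5 Fx 0.8 Fz 2.2 Tmx -0.92 tilt m 0.002 x 0.013 w 0.0142
```

View pics/g15.png

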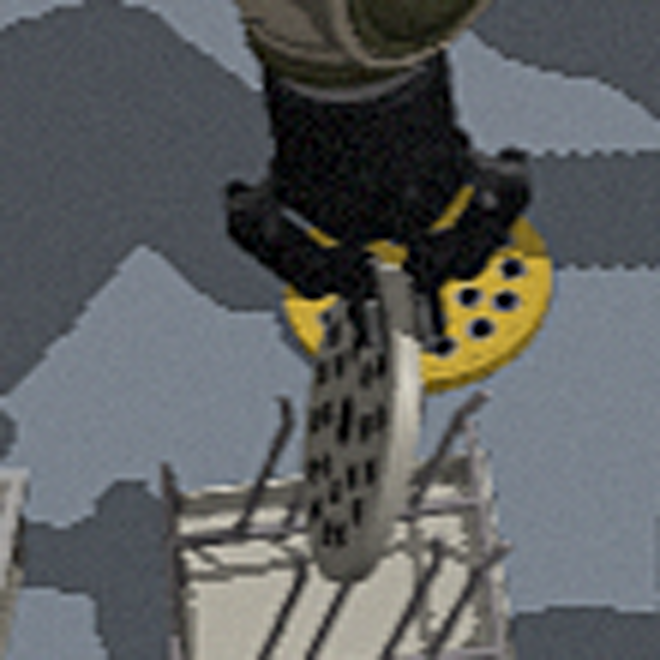

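Request:
step_arm:
  moves:
    - [0.9, 0.5, 0, -0.35, 0]
    - [0.9, 0.65, 0, -0.28, 0]
    - [0.9, 0.7, 0, -0.24, 0]
    - [0.9, 0.7, 0, -0.2, 0]
    - [0.9, 0.5, 0, -0.1, 0]
    - [0.9, 0, 0, 0, 0]
    - [0.9, 0, 0, 0, 0]
    - [0.9, 0, 0, 0, 0]

```text
t: 30.15
tool_pos: [0.4642, -0.2359, 0.2508]
tcp_rot: [[0.262, -0.965, 0.01], [-0.965, -0.262, 0.006], [-0.003, -0.011, -1.0]]
force: [1.0, -1.3, -1.8]
width: 0.0105
```

```bash
python3 - <<'E'
from h import *
relg(); snap("scene",190,130,"pics/g16.png",h=110)
E
```

```text
t 30.15 u 74.40 n 31.75 x -2.23 | m -2.7 z 80.8 mm Fm 1.5 Fx 0.6 Fz -1.8 Tmx -0.50 tilt m -0.003 x 0.011 w 0.0105
```

View pics/g16.png

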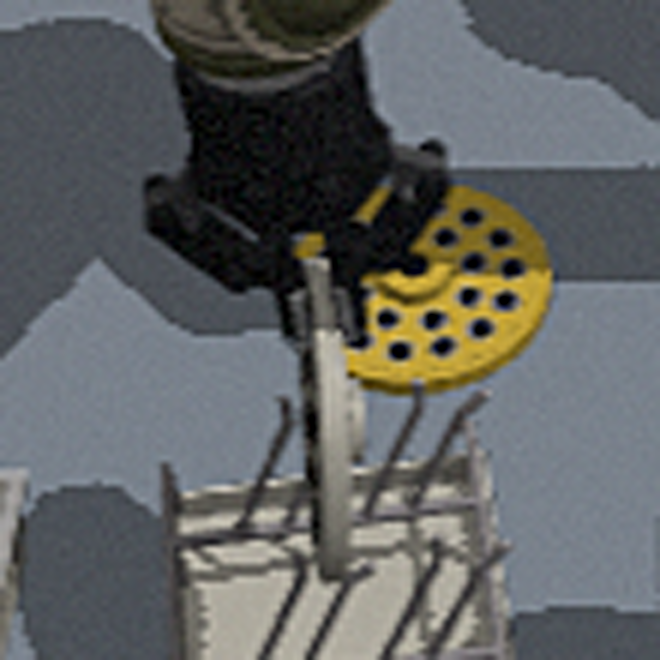

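Request:
step_arm:
  moves:
    - [0.9, 0.15, 0, -0.3, 0]
    - [0.9, 0.1, 0, -0.5, 0]
    - [0.9, 0, 0, -0.7, 0]
    - [0.9, 0, 0, -1, 0]
    - [0.9, 0, 0, -1.2, 0]
    - [0.9, 0, 0, -1.4, 0]
    - [0.9, 0, 0, -1.4, 0]
    - [0.9, 0, 0, -0.7, 0]

```text
t: 31.2
tool_pos: [0.4637, -0.238, 0.3282]
tcp_rot: [[0.262, -0.965, 0.009], [-0.965, -0.262, 0.008], [-0.006, -0.011, -1.0]]
force: [0.0, 0.2, -3.1]
width: 0.0103
```

```bash
python3 - <<'E'
from h import *
relg(); snap("scene",190,110,"pics/g17.png",h=120)
to([0,0,0],-81.2)
E
```

```text
t 31.20 u 143.68 n 66.18 x -3.23 | m -0.7 z 158.2 mm Fm -0.2 Fx 0.1 Fz -3.1 Tmx 0.01 tilt m -0.006 x 0.011 w 0.0103
t 31.25 pos [ 0.4638 -0.2381  0.3288] head -74.8 w 0.0104 F [ 0.1 -0.7 -1.5]
  shift cm (tool xyz) [-34.97  38.89  32.62] turn rad 0.111
```

View pics/g17.png

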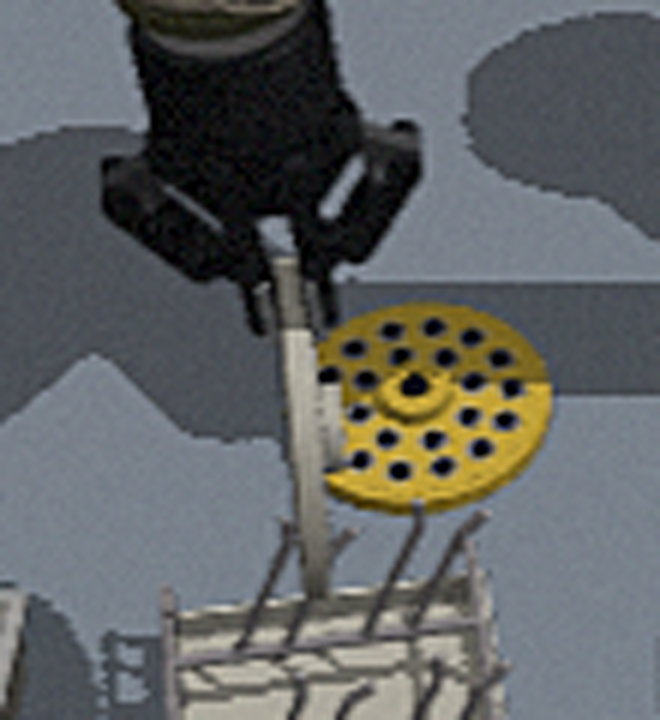

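```bash
cat >> h.py <<'E'
C2=C-.0015*XH
def rk(du,dn,hz=.138): return C2+du*U+dn*N+hz*ZH
def relr(hz=.138):
    s=bot.read_state(); d=s["tool_pos"]-hz*ZH-C2
    print("t %.2f bottom(if vertical) u %.1f n %.1f x %.1f mm (bars+67)"%(s["t"],*(1000*np.array([d@U,d@N,d@XH]))),"tcp",s["tool_pos"].round(4),"FY %.1f FX %.1f Fz %.1f"%(s["force"]@YH,s["force"]@XH,s["force"][2]),"TX %.2f"%(s["torque"]@XH),"tiltY %.3f X %.3f"%(s["tcp_rot"][:,2]@YH,s["tcp_rot"][:,2]@XH),"w",round(s["width"],4))
E
python3 - <<'E'
from h import *
print(rk(.0155,-.001),rk(.0605,-.001))
t=rk(.0605,-.001); t[2]+=.03; to(t,-81.2)
# bottom of disc check
o,d=ray("scene",(242.0,209.5)); s=bot.read_state()
k=((s["tool_pos"]-o)@mx)/(d@mx); print("ray at mx-plane of tcp",(o+d*k).round(4))
E
```

```text
[0.49041621 0.10128075 0.26194064] [0.49332594 0.08249114 0.30272449]
t 31.25 pos [ 0.4638 -0.2381  0.3288] head -74.8 w 0.0104 F [ 0.1 -0.7 -1.5]
  shift cm (tool xyz) [-30.17 -11.25  -0.12] turn rad 0.111
ray at mx-plane of tcp [ 0.4686 -0.2558  0.1455]
```

```bash
python3 - <<'E'
from h import *
import cv2
s=bot.read_state(); T=s["tool_pos"]
im=cv2.imread("pics/g17.png"); th=np.radians(np.arange(0,360,5))
for a,col in((0,(0,0,255)),(4,(0,255,0)),(-4,(255,0,0))):
    A=np.radians(a); u=-np.sin(A)*m+np.cos(A)*ZH; n=np.cos(A)*m+np.sin(A)*ZH
    for k in(-.006,.006):
        p=np.array([(proj("scene",T-.063*u+k*n+.075*(np.cos(t)*u+np.sin(t)*mx))+.5-[190,110])*6 for t in th])
        cv2.polylines(im,[p.astype(int)],True,col,1)
cv2.imwrite("pics/g17o.png",im)
E
```

```text
(no output)
```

View pics/g17o.png

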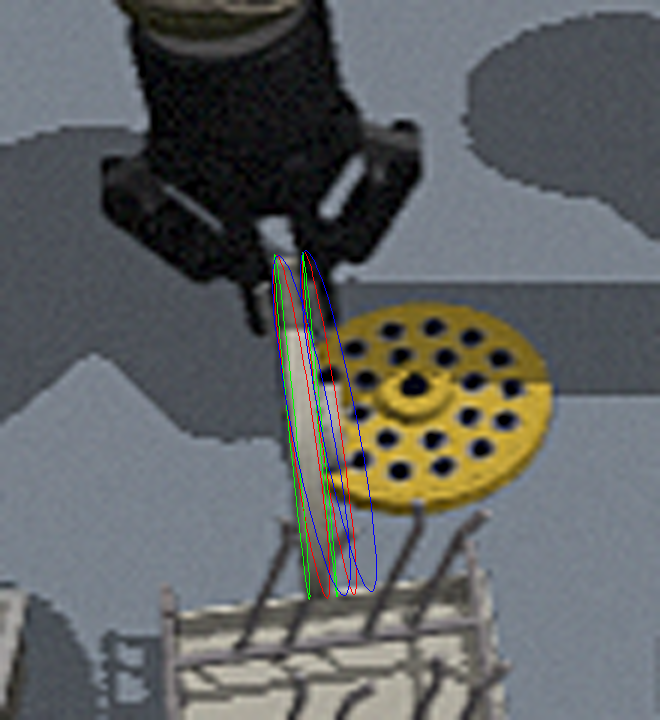

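Request:
step_arm:
  moves:
    - [0.9, -1, -0.4, -1, 0.03]
    - [0.9, -3, -1.1, -1, 0.03]
    - [0.9, -4.2, -1.5, 0, 0.03]
    - [0.9, -4.5, -1.6, 0, 0.02]
    - [0.9, -4.5, -1.4, 0, 0]
    - [0.9, -4.5, -1.2, 0, 0]
    - [0.9, -4, -1, 0, 0]
    - [0.9, -2, -0.5, 0, 0]

```text
t: 32.25
tool_pos: [0.5013, 0.0576, 0.3504]
tcp_rot: [[0.147, -0.989, 0.005], [-0.989, -0.147, 0.01], [-0.009, -0.007, -1.0]]
force: [0.6, -0.0, -2.1]
width: 0.0098
```

```bash
python3 - <<'E'
from h import *
relr()
t=rk(.0605,-.001); t[2]+=.03; to(t,-81.2)
snap("scene",290,100,"pics/g18.png",w=120,h=120)
E
```

```text
t 32.25 bottom(if vertical) u 114.6 n -4.2 x 4.1 mm (bars+67) tcp [0.5013 0.0576 0.3504] FY -0.1 FX 0.6 Fz -2.1 TX -0.01 tiltY 0.009 X 0.007 w 0.0098
t 32.25 pos [0.5013 0.0576 0.3504] head -81.5 w 0.0098 F [ 0.6 -0.  -2.1]
  shift cm (tool xyz) [-2.56  0.44  1.79] turn rad -0.006
```

View pics/g18.png

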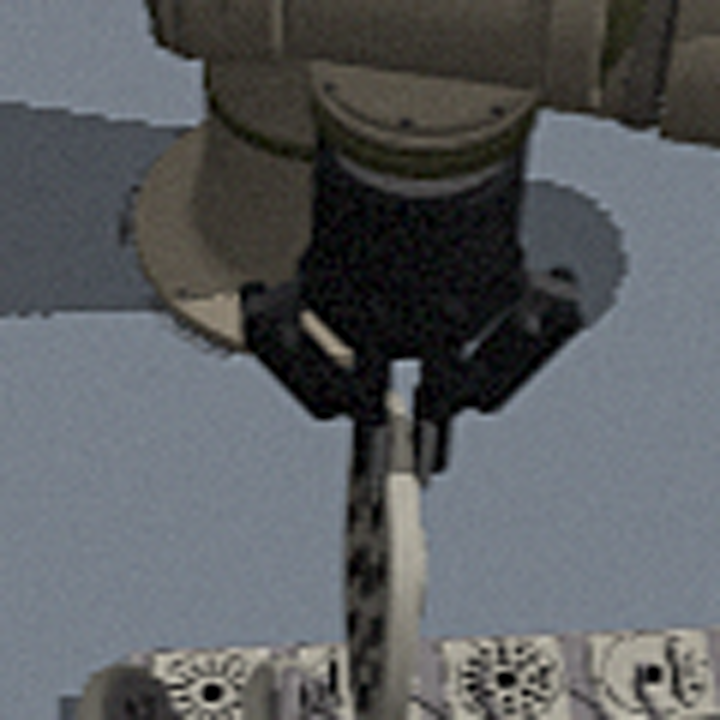

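```bash
python3 - <<'E'
from h import *
import cv2
snap("scene",300,150,"pics/g19.png",w=110,h=110)
s=bot.read_state(); T=s["tool_pos"]
im=cv2.imread("pics/g19.png"); th=np.radians(np.arange(0,360,5))
mm=-YH
for a,col in((0,(0,0,255)),(4,(0,255,0)),(8,(255,0,0))):
    A=np.radians(a); u=-np.sin(A)*mm+np.cos(A)*ZH; n=np.cos(A)*mm+np.sin(A)*ZH
    for k in(-.006,.006):
        p=np.array([(proj("scene",T-.063*u+k*n+.075*(np.cos(t)*u+np.sin(t)*XH))+.5-[300,150])*6 for t in th])
        cv2.polylines(im,[p.astype(int)],True,col,1)
cv2.imwrite("pics/g19o.png",im)
E
```

```text
(no output)
```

View pics/g19o.png

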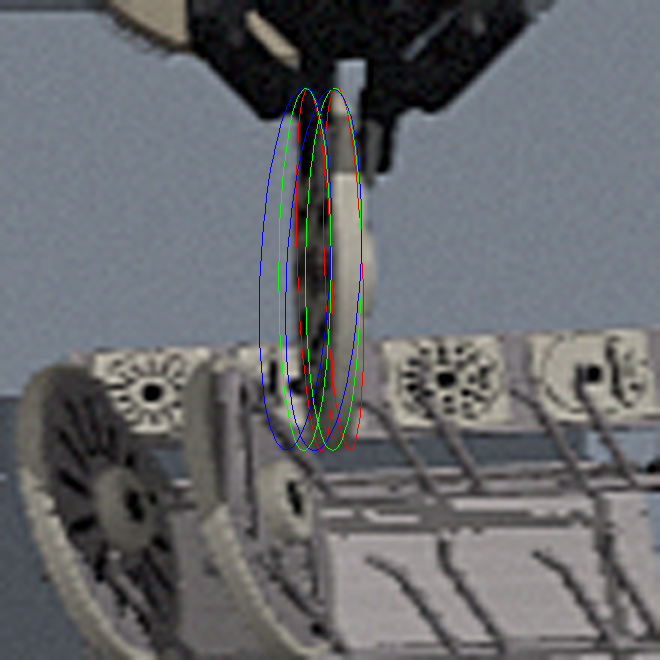

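View pics/g19.png

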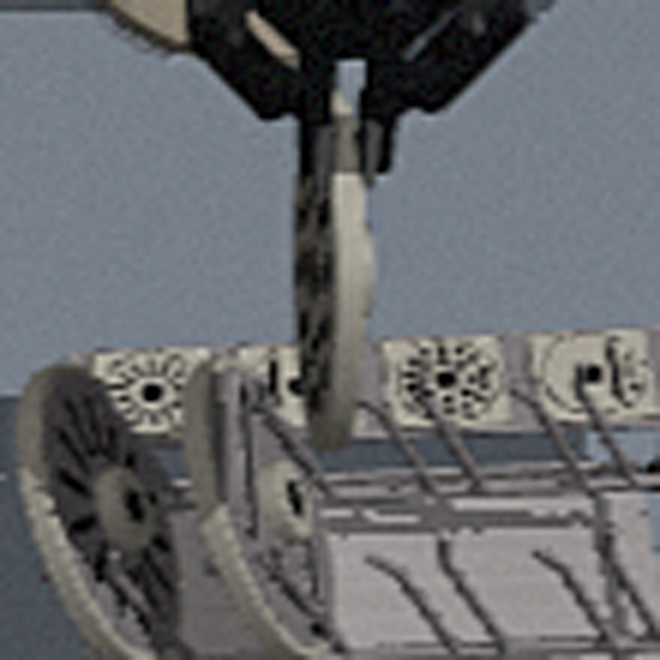

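Request:
step_arm:
  moves:
    - [0.9, -0.8, 0.15, 0.3, 0]
    - [0.9, -0.9, 0.15, 0.5, 0]
    - [0.9, -0.7, 0.1, 0.8, 0]
    - [0.9, 0, 0, 1, 0]
    - [0.9, 0, 0, 1, 0]
    - [0.9, 0, 0, 0.6, 0]
    - [0.9, 0, 0, 0, 0]
    - [0.9, 0, 0, 0, 0]

```text
t: 33.35
tool_pos: [0.4933, 0.0801, 0.3046]
tcp_rot: [[0.145, -0.989, 0.003], [-0.989, -0.145, 0.01], [-0.009, -0.005, -1.0]]
force: [-0.1, -0.6, -2.5]
width: 0.0103
```

```bash
python3 - <<'E'
from h import *
relr(); to(rk(.0605,-.001),-81.2); to(rk(.0155,-.001),-81.2)
snap("scene",300,150,"pics/g20.png",w=110,h=110)
E
```

```text
t 33.35 bottom(if vertical) u 63.2 n -2.4 x -0.4 mm (bars+67) tcp [0.4933 0.0801 0.3046] FY -0.6 FX -0.2 Fz -2.5 TX -0.03 tiltY 0.009 X 0.005 w 0.0103
t 33.35 pos [0.4933 0.0801 0.3046] head -81.7 w 0.0103 F [-0.1 -0.6 -2.5]
  shift cm (tool xyz) [-0.24 -0.03  0.19] turn rad -0.008
t 33.35 pos [0.4933 0.0801 0.3046] head -81.7 w 0.0103 F [-0.1 -0.6 -2.5]
  shift cm (tool xyz) [-2.1   0.    4.28] turn rad -0.008
```

View pics/g20.png

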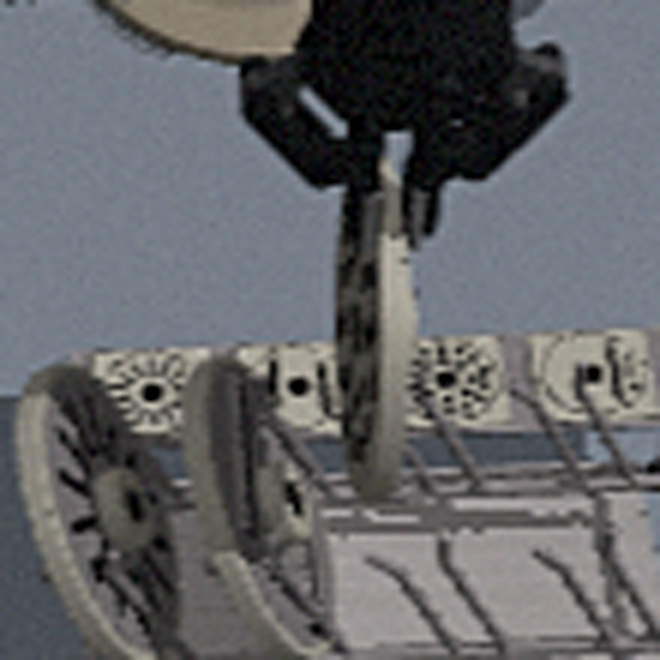

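Request:
step_arm:
  moves:
    - [0.9, -0.4, 0, 0.4, 0]
    - [0.9, -0.35, 0, 0.6, 0]
    - [0.9, -0.35, 0, 0.75, 0]
    - [0.9, -0.35, 0, 0.75, 0]
    - [0.9, -0.33, 0, 0.7, 0]
    - [0.9, -0.2, 0, 0.4, 0]
    - [0.9, 0, 0, 0, 0]
    - [0.9, 0, 0, 0, 0]

```text
t: 34.4
tool_pos: [0.4904, 0.1017, 0.2663]
tcp_rot: [[0.145, -0.989, 0.003], [-0.989, -0.145, 0.01], [-0.009, -0.005, -1.0]]
force: [-0.6, 0.7, -2.4]
width: 0.0102
```

```bash
python3 - <<'E'
from h import *
relr(); to(rk(.0155,.001),-81.2)
snap("scene",300,160,"pics/g21.png",w=110,h=100,k=7)
E
```

```text
t 34.40 bottom(if vertical) u 19.2 n 1.2 x 0.0 mm (bars+67) tcp [0.4904 0.1017 0.2663] FY 0.7 FX -0.5 Fz -2.4 TX 0.01 tiltY 0.009 X 0.005 w 0.0102
t 34.40 pos [0.4904 0.1017 0.2663] head -81.6 w 0.0102 F [-0.6  0.7 -2.4]
  shift cm (tool xyz) [-0.14  0.    0.35] turn rad -0.008
```

View pics/g21.png

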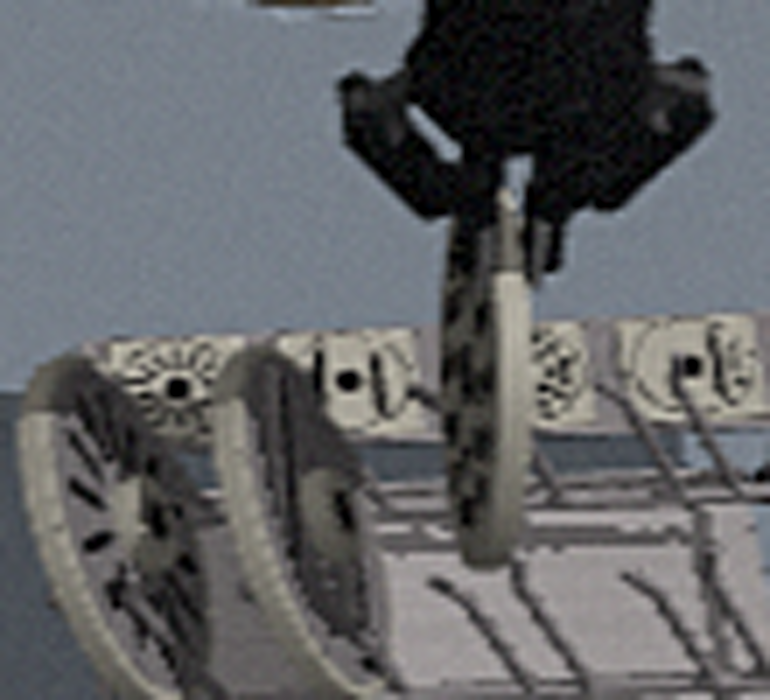

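Request:
step_arm:
  moves:
    - [0.9, -0.12, 0, 0.25, 0]
    - [0.9, -0.08, 0, 0.2, 0]
    - [0.9, 0, 0, 0, 0]
    - [0.9, 0.4, 0, 0.01, 0]
    - [0.9, 0.5, 0, 0.03, 0]
    - [0.9, 0.5, 0, 0.05, 0]
    - [0.9, 0, 0, 0, 0]
    - [0.9, 0, 0, 0, 0]

```text
t: 35.45
tool_pos: [0.4927, 0.0884, 0.2609]
tcp_rot: [[0.144, -0.99, 0.005], [-0.989, -0.144, 0.009], [-0.009, -0.006, -1.0]]
force: [-0.5, -0.2, -2.2]
width: 0.01
```

```bash
python3 - <<'E'
from h import *
relr()
snap("scene",300,160,"pics/g22.png",w=110,h=100,k=7)
E
```

```text
t 35.45 bottom(if vertical) u 20.1 n -13.2 x 0.2 mm (bars+67) tcp [0.4927 0.0884 0.2609] FY -0.2 FX -0.5 Fz -2.2 TX -0.07 tiltY 0.009 X 0.006 w 0.01
```

View pics/g22.png

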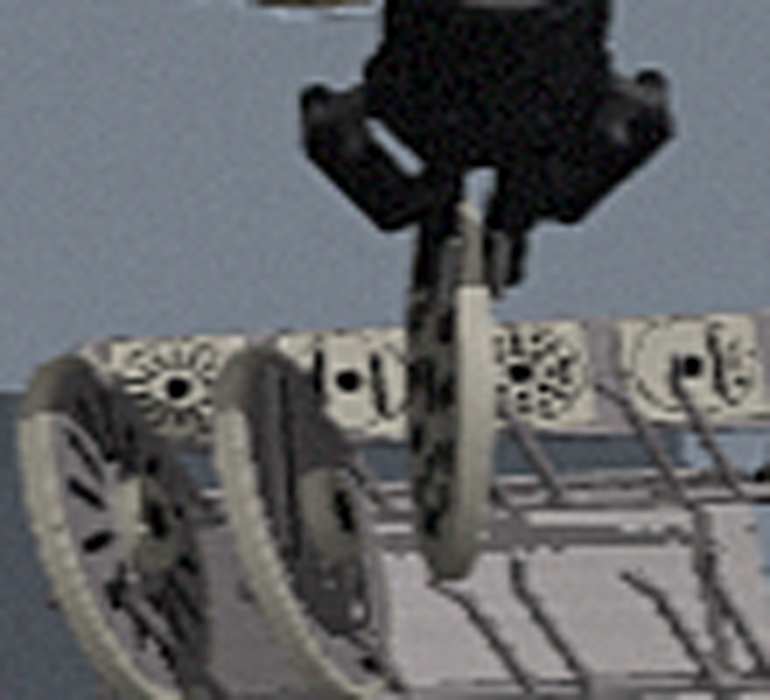

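```bash
python3 - <<'E'
from h import *
relr(.1214)
to(rk(.038,.001,.1214),-81.2); to(rk(.0155,.001,.1214),-81.2)
E
```

```text
t 35.50 bottom(if vertical) u 35.1 n -6.2 x 0.3 mm (bars+67) tcp [0.4927 0.0885 0.2609] FY -0.2 FX 0.5 Fz -1.8 TX -0.02 tiltY 0.009 X 0.006 w 0.0104
t 35.50 pos [0.4927 0.0885 0.2609] head -81.7 w 0.0104 F [ 0.6 -0.2 -1.8]
  shift cm (tool xyz) [-0.53  0.03 -0.56] turn rad -0.009
t 35.50 pos [0.4927 0.0885 0.2609] head -81.7 w 0.0104 F [ 0.6 -0.2 -1.8]
  shift cm (tool xyz) [-1.47  0.05  1.49] turn rad -0.009
```

Request:
step_arm:
  moves:
    - [0.9, -0.3, 0, -0.2, 0]
    - [0.9, -0.3, 0.03, -0.1, 0]
    - [0.9, -0.15, 0, 0.3, 0]
    - [0.9, -0.2, 0, 0.45, 0]
    - [0.9, -0.2, 0, 0.45, 0]
    - [0.9, -0.2, 0, 0.4, 0]
    - [0.9, -0.1, 0, 0.2, 0]
    - [0.9, 0, 0, 0, 0]

```text
t: 36.5
tool_pos: [0.4906, 0.1052, 0.2457]
tcp_rot: [[0.145, -0.989, 0.007], [-0.989, -0.145, 0.011], [-0.01, -0.009, -1.0]]
force: [-0.2, 0.9, -2.7]
width: 0.0102
```

```bash
python3 - <<'E'
from h import *
relr(.1214)
to(rk(.0155,.001,.1214),-81.2)
snap("scene",300,160,"pics/g23.png",w=110,h=100,k=7)
E
```

```text
t 36.50 bottom(if vertical) u 14.2 n 2.6 x 0.8 mm (bars+67) tcp [0.4906 0.1052 0.2457] FY 1.0 FX -0.1 Fz -2.7 TX 0.39 tiltY 0.010 X 0.009 w 0.0102
t 36.50 pos [0.4906 0.1052 0.2457] head -81.6 w 0.0102 F [-0.2  0.9 -2.7]
  shift cm (tool xyz) [ 0.2   0.08 -0.05] turn rad -0.008
```

View pics/g23.png

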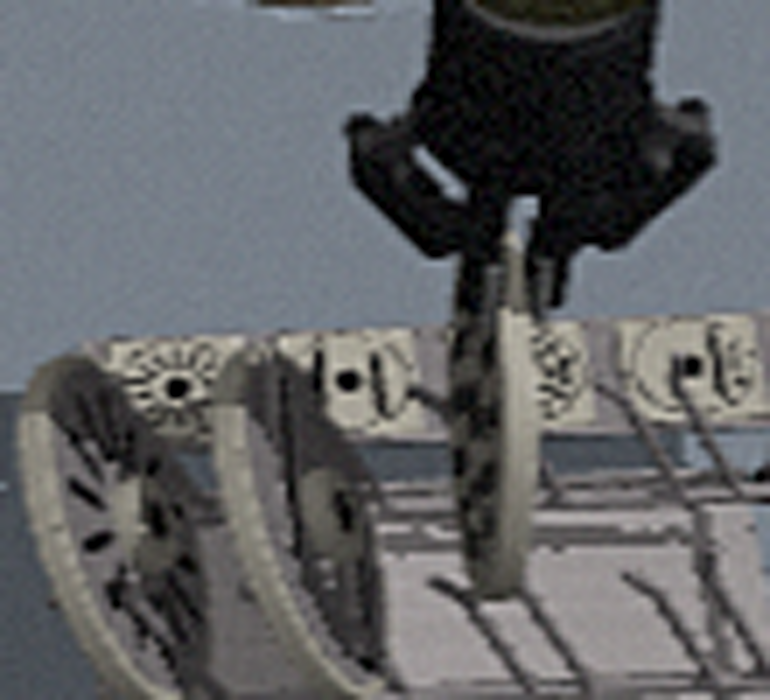

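Request:
step_arm:
  moves:
    - [0.9, 0.4, 0, 0.03, 0]
    - [0.9, 0.5, 0, 0.06, 0]
    - [0.9, 0.5, 0, 0.08, 0]
    - [0.9, 0.5, 0, 0.1, 0]
    - [0.9, 0, 0, 0, 0]
    - [0.9, 0, 0, 0, 0]
    - [0.9, 0, 0, 0, 0]
    - [0.9, 0, 0, 0, 0]

```text
t: 37.55
tool_pos: [0.493, 0.0863, 0.2425]
tcp_rot: [[0.145, -0.989, 0.006], [-0.989, -0.145, 0.015], [-0.014, -0.008, -1.0]]
force: [-1.3, 3.5, -1.7]
width: 0.0105
```

```bash
python3 - <<'E'
from h import *
relr(.1214)
snap("scene",300,160,"pics/g24.png",w=110,h=100,k=7)
E
```

```text
t 37.55 bottom(if vertical) u 19.3 n -16.0 x 0.3 mm (bars+67) tcp [0.493  0.0863 0.2425] FY 3.7 FX -0.8 Fz -1.7 TX 1.19 tiltY 0.014 X 0.008 w 0.0105
```

View pics/g24.png

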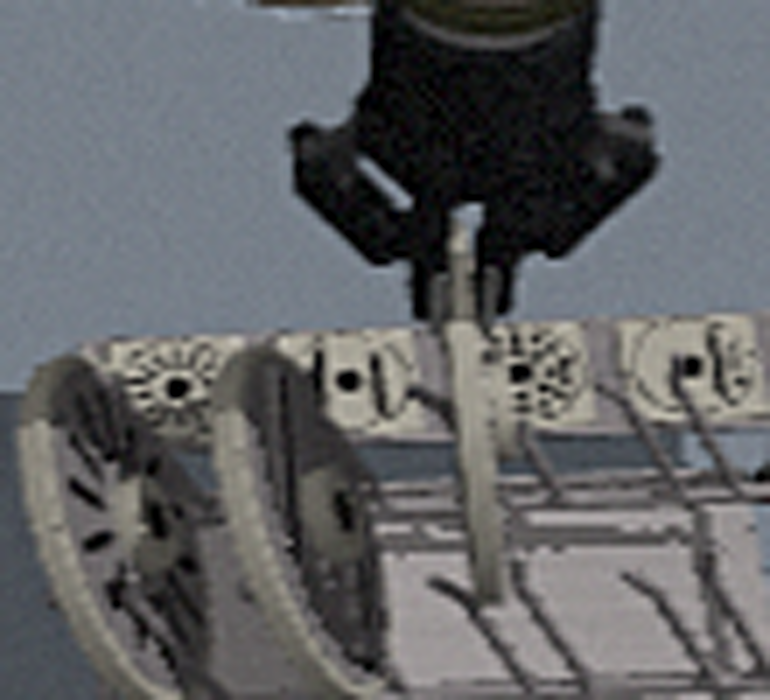

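Request:
step_arm:
  moves:
    - [0.9, 0.5, 0, 0.11, 0]
    - [0.9, 0.5, 0, 0.13, 0]
    - [0.9, 0.5, 0, 0.15, 0]
    - [0.9, 0.5, 0, 0.18, 0]
    - [0.9, 0.4, 0, 0.16, 0]
    - [0.9, 0, 0, 0, 0]
    - [0.9, 0, 0, 0, 0]
    - [0.9, 0, 0, 0, 0]

```text
t: 38.6
tool_pos: [0.4966, 0.0638, 0.2366]
tcp_rot: [[0.147, -0.989, 0.007], [-0.989, -0.146, 0.019], [-0.017, -0.01, -1.0]]
force: [-1.0, 3.4, -1.7]
width: 0.01
```

```bash
python3 - <<'E'
from h import *
relr(.1214)
snap("scene",290,160,"pics/g25.png",w=110,h=100,k=7)
E
```

```text
t 38.60 bottom(if vertical) u 23.6 n -39.1 x 0.4 mm (bars+67) tcp [0.4966 0.0638 0.2366] FY 3.5 FX -0.5 Fz -1.7 TX 1.06 tiltY 0.017 X 0.010 w 0.01
```

View pics/g25.png

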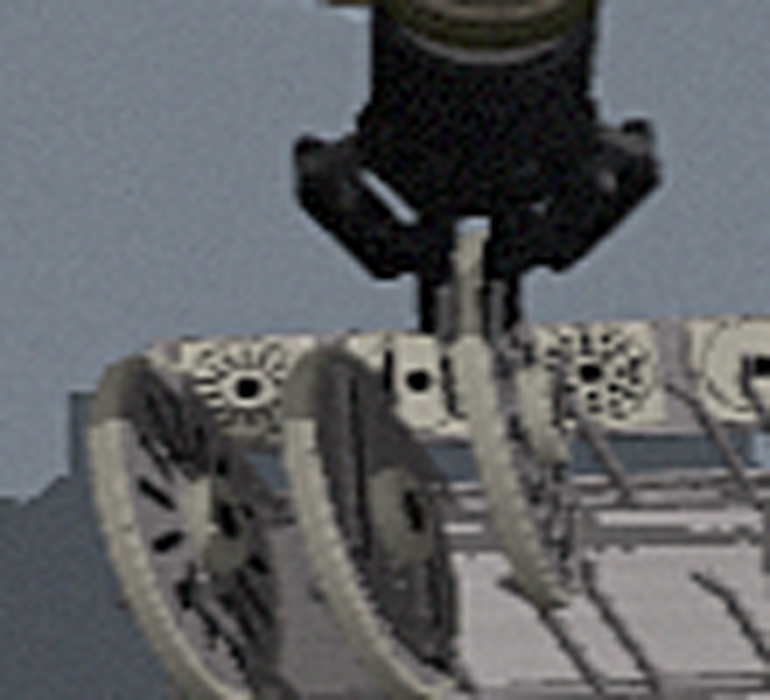

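Request:
step_arm:
  moves:
    - [0.9, 0.45, 0, 0.18, 0]
    - [0.9, 0.4, 0, 0.2, 0]
    - [0.9, 0, 0, 0, 0]
    - [0.9, -0.05, 0, 0.2, 0]
    - [0.9, -0.15, 0, 0.35, 0]
    - [0.9, -0.15, 0, 0.35, 0]
    - [0.9, 0, 0, 0, 0]
    - [0.9, 0, 0, 0, 0]

```text
t: 39.65
tool_pos: [0.4981, 0.06, 0.225]
tcp_rot: [[0.146, -0.989, 0.011], [-0.989, -0.145, 0.025], [-0.023, -0.014, -1.0]]
force: [-0.5, 5.5, 2.9]
width: 0.0106
```

```bash
cat >> h.py <<'E'
def relh():
    s=bot.read_state(); d=s["tool_pos"]-C2-.063*U
    print("t %.2f to home: u %.1f n %.1f x %.1f"%(s["t"],*(1000*np.array([d@U,d@N,d@XH]))),"tcp",s["tool_pos"].round(4),"FY %.1f FX %.1f Fz %.1f"%(s["force"]@YH,s["force"]@XH,s["force"][2]),"TX %.2f"%(s["torque"]@XH),"tiltY %.3f X %.3f"%(s["tcp_rot"][:,2]@YH,s["tcp_rot"][:,2]@XH),"w",round(s["width"],4))
E
python3 - <<'E'
from h import *
relh()
snap("scene",290,160,"pics/g26.png",w=110,h=100,k=7)
E
```

```text
t 39.65 to home: u 61.8 n 3.6 x 1.3 tcp [0.4981 0.06   0.225 ] FY 5.6 FX 0.3 Fz 2.9 TX 1.68 tiltY 0.023 X 0.014 w 0.0106
```

View pics/g26.png

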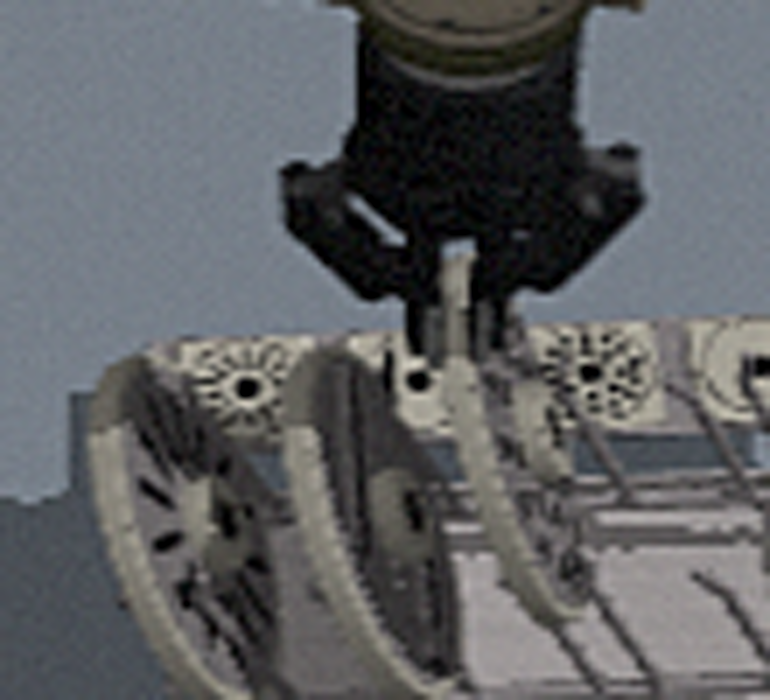

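Request:
step_arm:
  moves:
    - [0.9, 0.25, 0, 0.05, 0]
    - [0.9, 0, 0, 0.25, 0]
    - [0.9, -0.12, 0, 0.4, 0]
    - [0.9, -0.17, 0, 0.4, 0]
    - [0.9, -0.19, 0, 0.45, 0]
    - [0.9, -0.19, 0, 0.45, 0]
    - [0.9, -0.1, 0, 0.25, 0]
    - [0.9, 0, 0, 0, 0]

```text
t: 40.7
tool_pos: [0.4977, 0.0661, 0.2007]
tcp_rot: [[0.145, -0.989, 0.011], [-0.989, -0.145, 0.025], [-0.023, -0.014, -1.0]]
force: [-0.2, 3.8, -0.3]
width: 0.0105
```

```bash
python3 - <<'E'
from h import *
relh()
snap("scene",290,160,"pics/g27.png",w=110,h=100,k=7)
E
```

```text
t 40.70 to home: u 37.3 n -1.1 x 1.8 tcp [0.4977 0.0661 0.2007] FY 3.8 FX 0.4 Fz -0.3 TX 0.99 tiltY 0.023 X 0.015 w 0.0105
```

View pics/g27.png

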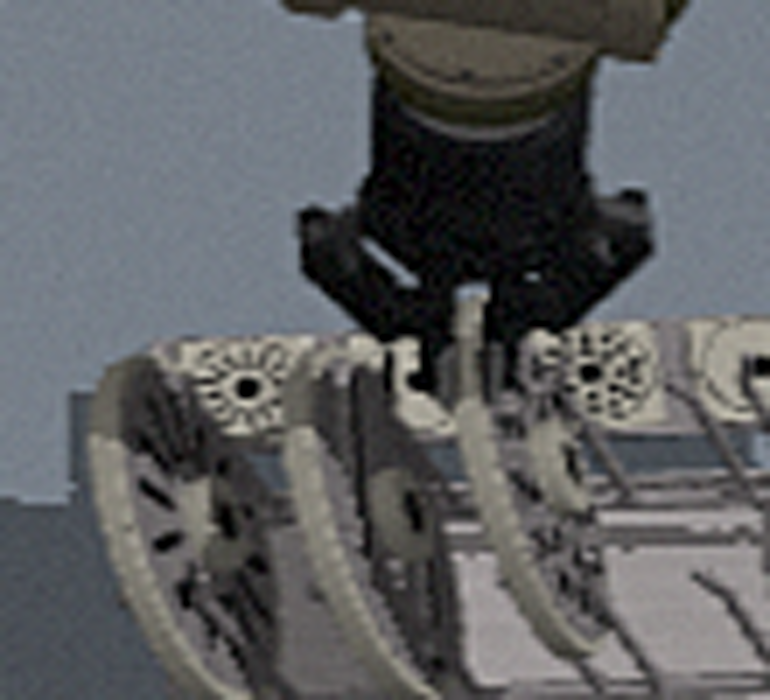

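Request:
step_arm:
  moves:
    - [0.9, -0.1, 0.05, 0.22, 0]
    - [0.9, -0.19, 0.05, 0.42, 0]
    - [0.9, -0.19, 0, 0.42, 0]
    - [0.9, -0.19, 0, 0.42, 0]
    - [0.9, -0.19, 0, 0.42, 0]
    - [0.9, -0.19, 0, 0.42, 0]
    - [0.9, -0.1, 0, 0.22, 0]
    - [0.9, 0, 0, 0, 0]

```text
t: 41.75
tool_pos: [0.4953, 0.0786, 0.174]
tcp_rot: [[0.146, -0.989, 0.011], [-0.989, -0.145, 0.024], [-0.023, -0.015, -1.0]]
force: [-0.2, 4.2, -0.0]
width: 0.0101
```

```bash
python3 - <<'E'
from h import *
relh()
E
```

```text
t 41.75 to home: u 7.6 n -0.8 x 1.3 tcp [0.4953 0.0786 0.174 ] FY 4.2 FX 0.4 Fz -0.0 TX 1.02 tiltY 0.022 X 0.015 w 0.0101
```

Now small steps until the disc seats.

Request:
step_arm:
  moves:
    - [0.9, -0.09, 0, 0.2, 0]
    - [0.9, -0.09, 0, 0.2, 0]
    - [0.9, -0.04, 0, 0.1, 0]
    - [0.9, 0, 0, 0, 0]
    - [0.9, -0.04, 0, 0.1, 0]
    - [0.9, 0, 0, 0, 0]
    - [0.9, 0, 0, 0, 0]
    - [0.9, 0, 0, 0, 0]

```text
t: 42.75
tool_pos: [0.4957, 0.0794, 0.1713]
tcp_rot: [[0.146, -0.989, 0.015], [-0.989, -0.145, 0.02], [-0.017, -0.018, -1.0]]
force: [-1.9, 1.4, 3.0]
width: 0.0103
```

```bash
python3 - <<'E'
from h import *
relh()
snap("scene",290,160,"pics/g28.png",w=110,h=100,k=7)
E
```

```text
t 42.75 to home: u 4.9 n -1.3 x 1.9 tcp [0.4957 0.0794 0.1713] FY 1.7 FX -1.6 Fz 3.0 TX 0.87 tiltY 0.017 X 0.018 w 0.0103
```

View pics/g28.png

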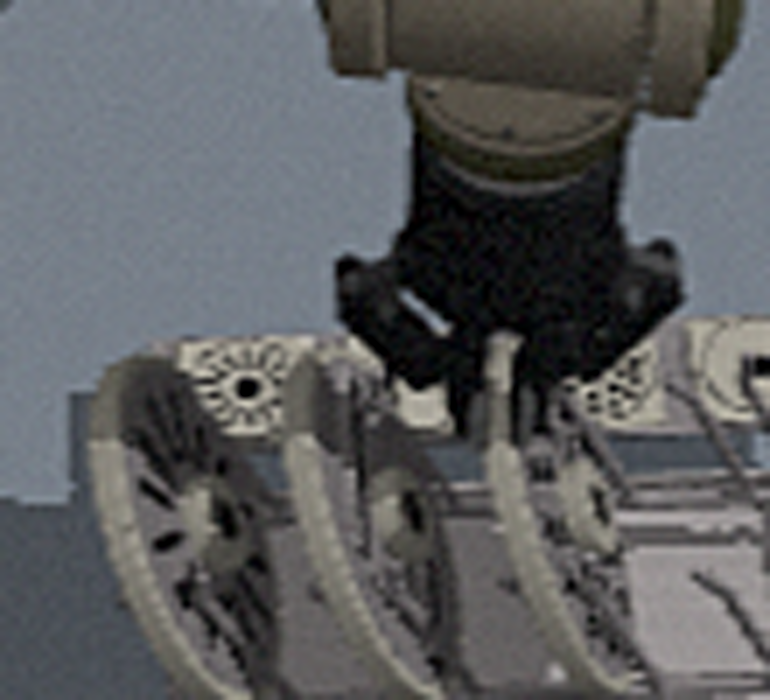

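Request:
step_arm:
  moves:
    - [0.9, 0, 0.1, 0, 0]
    - [0.9, 0, 0.05, 0, 0]
    - [0.9, -0.04, 0, 0.1, 0]
    - [0.9, 0, 0, 0, 0]
    - [0.9, -0.04, 0, 0.1, 0]
    - [0.9, 0, 0, 0, 0]
    - [0.9, -0.04, 0, 0.1, 0]
    - [0.9, 0, 0, 0, 0]

```text
t: 43.8
tool_pos: [0.495, 0.0793, 0.1708]
tcp_rot: [[0.146, -0.989, 0.019], [-0.989, -0.145, 0.017], [-0.014, -0.022, -1.0]]
force: [-2.4, 2.7, 3.2]
width: 0.0102
```

```bash
python3 - <<'E'
from h import *
relh()
snap("scene",290,190,"pics/g29.png",w=100,h=70,k=8)
E
```

```text
t 43.80 to home: u 4.5 n -1.5 x 1.1 tcp [0.495  0.0793 0.1708] FY 3.0 FX -2.0 Fz 3.2 TX 1.02 tiltY 0.013 X 0.022 w 0.0102
```

View pics/g29.png

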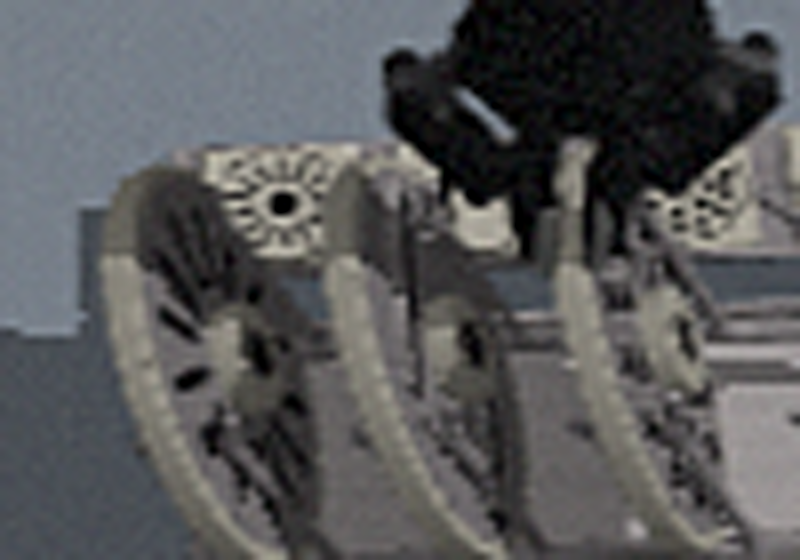

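Lowering stalls with about 6 N of support. The hub-to-hub spacing in the scene view (52.9 px, against 53.3 px for the disc that stood there at the start) says the disc is home. Releasing.

Request:
step_arm:
  moves:
    - [1.3, 0, 0, 0, 0]
    - [1.5, 0, 0, 0, 0]
    - [1.8, 0, 0, 0, 0]
    - [2.2, 0, 0, 0, 0]
    - [2.8, 0, 0, 0, 0]
    - [3.2, 0, 0, 0, 0]
    - [3.4, 0, 0, 0, 0]
    - [3.4, 0, 0, 0, 0]

```text
t: 44.85
tool_pos: [0.495, 0.0782, 0.1698]
tcp_rot: [[0.146, -0.989, 0.019], [-0.989, -0.146, 0.014], [-0.011, -0.021, -1.0]]
force: [-0.4, 0.5, 1.1]
width: 0.0342
```

```bash
python3 - <<'E'
from h import *
relh()
snap("scene",290,190,"pics/g30.png",w=100,h=70,k=8)
E
```

```text
t 44.85 to home: u 4.0 n -2.9 x 1.0 tcp [0.495  0.0782 0.1698] FY 0.6 FX -0.3 Fz 1.1 TX -0.01 tiltY 0.011 X 0.021 w 0.0342
```

View pics/g30.png

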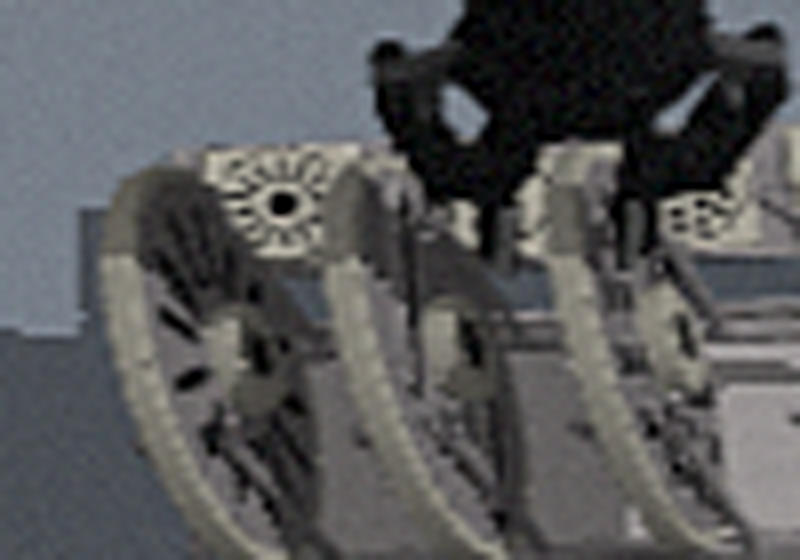

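Request:
step_arm:
  moves:
    - [3.4, 0, 0, -0.5, 0]
    - [3.4, 0, 0, -1, 0]
    - [3.4, 0, 0, -1.5, 0]
    - [3.4, 0, 0, -2, 0]
    - [3.4, 0, 0, -2.5, 0]
    - [3.4, 0, 0, -3, 0]
    - [3.4, 0, 2, -2, 0]
    - [3.4, 0, 4, 0, 0]

```text
t: 45.9
tool_pos: [0.4331, 0.0674, 0.3021]
tcp_rot: [[0.147, -0.989, 0.023], [-0.989, -0.146, 0.013], [-0.01, -0.024, -1.0]]
force: [-0.5, 0.2, 0.8]
width: 0.034
```

Request:
step_arm:
  moves:
    - [3.4, 0, 4, 0, 0]
    - [3.4, 0, 4, 0, 0]
    - [3.4, 3, 3, 0, 0]
    - [3.4, 5, 0, 0, 0]
    - [3.4, 5, 0, 0, 0]
    - [3.4, 5, 0, 0, 0]
    - [3.4, 3, 0, 0, 0]
    - [3.4, 0, 0, 0, 0]

```text
t: 46.9
tool_pos: [0.3503, -0.1625, 0.3045]
tcp_rot: [[0.148, -0.988, 0.034], [-0.989, -0.148, 0.008], [-0.003, -0.035, -0.999]]
force: [0.6, -0.3, -0.5]
width: 0.0341
```

```bash
python3 - <<'E'
from h import *
relh()
snap("scene",200,160,"pics/e1.png",w=250,h=180,k=3)
snap("top",190,90,"pics/e2.png",w=270,h=230,k=2.6)
snap("scene",295,190,"pics/e3.png",w=110,h=80,k=7)
snap("top",240,190,"pics/e4.png",w=110,h=80,k=7)
E
```

```text
t 46.90 to home: u 217.3 n -141.5 x -178.8 tcp [ 0.3503 -0.1625  0.3045] FY -0.4 FX 0.6 Fz -0.5 TX -0.01 tiltY 0.002 X 0.035 w 0.0341
```

View pics/e1.png

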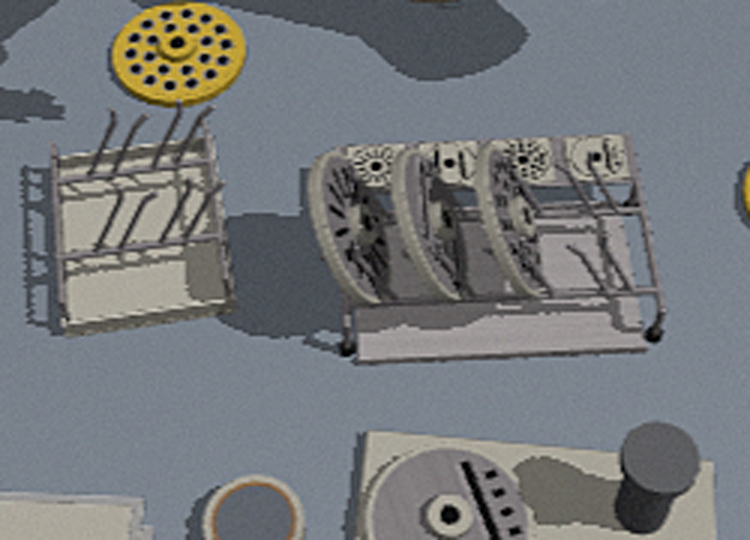

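View pics/e2.png

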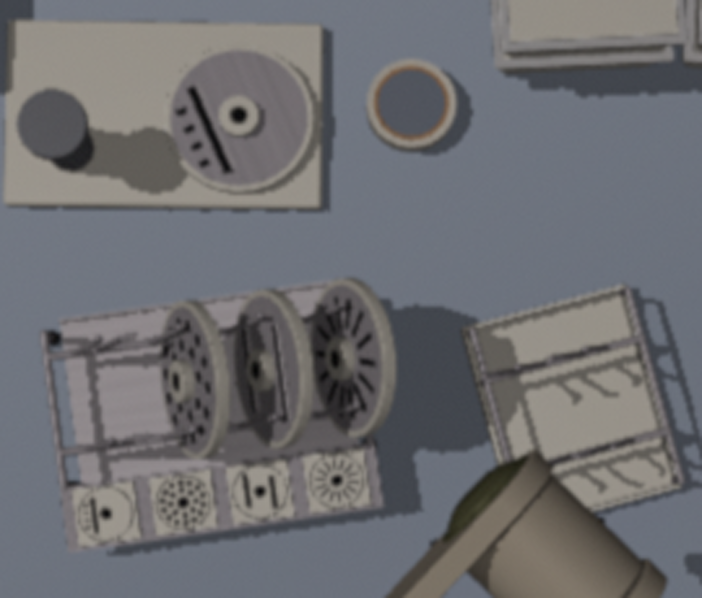

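View pics/e3.png

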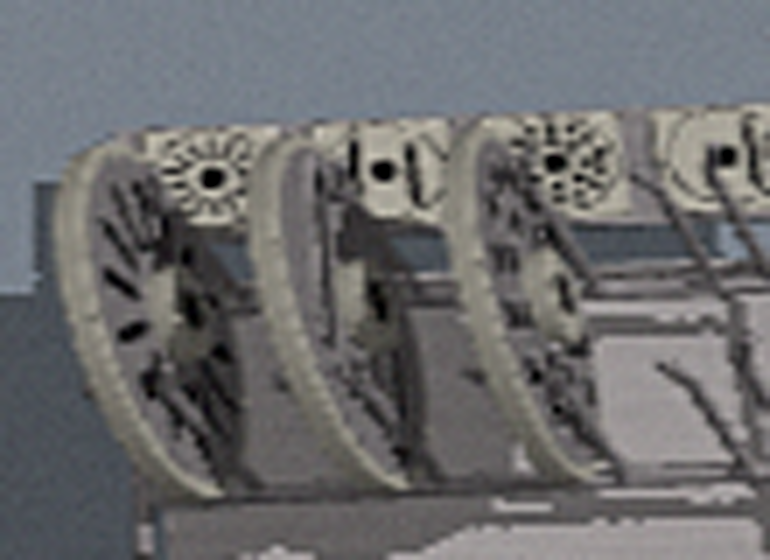

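View pics/e4.png

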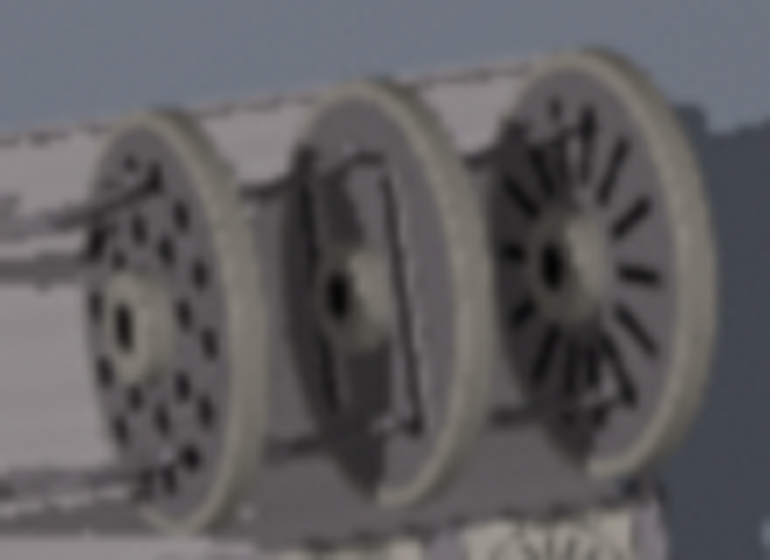

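```bash
python3 - <<'E'
from h import *
import cv2
print(tri((240+124/7-.5,190+327/7-.5),(295+566/7-.5,190+293/7-.5)),H)
im=bot.read_camera("scene")[:,:,::-1]; a=cv2.imread("pics/scene0.png")
def sh(b,x,y,w,h):
    p=cv2.phaseCorrelate(np.float32(cv2.cvtColor(a,6)[y:y+h,x:x+w]),np.float32(cv2.cvtColor(np.ascontiguousarray(b),6)[y:y+h,x:x+w]),cv2.createHanningWindow((w,h),cv2.CV_32F)); return p
print("drainer front",sh(im,210,235,70,40),"rack right",sh(im,385,195,40,90),"board",sh(im,310,300,135,85),"yellow",sh(im,440,200,65,55))
E
```

```text
(array([0.4887575 , 0.12379875, 0.11819584]), np.float64(0.002533026958206719)) [0.4884 0.1241 0.1175]
drainer front ((-0.2701724233451088, -0.28484531345315034), 0.7538822657532163) rack right ((-0.002179412377159906, -0.033416997855674424), 0.9921793852912055) board ((0.511298433709257, -0.016559226184064357), 0.9702543035750526) yellow ((-0.11465582592389723, 0.006046054505507215), 1.030607055513947)
```

```bash
python3 -c "
from cell import bot
print(bot.close_job())"
```

```text
the job is handed in; nothing more can be done
None
```

Both discs are in their own slots and fully home, and the job was handed in at about 47 s with the gripper open and clear of everything.

- **Slicing disc:** I gripped it by the hub and moved it one slot over, to the tag with two long bars. I lowered it until the wrist force went from −2.8 N to +3.1 N, then let go. Its hub measured within about 1.7 mm of the expected seated position.
- **Grating disc:** I gripped it by the rim in the drainer, turned it upright, tilted it into the freed slot and lowered it until the descent stalled on contact, then let go. Its hub measured within 1 mm of where the slicing disc's hub had been in that slot.
- **First try at inserting the grating disc:** I began tilting it before it was between the tines. It moved without touching anything, so I repeated the step deeper.
- **Last checks:** In the final pictures the three stored discs stand parallel and evenly spaced, and the stick slot is still empty. Comparing pictures from start to end, the rack and the yellow two-blade disc shifted about 0.1 px or less and the drainer about 0.4 px. The chopping board showed 0.5 px; I put that down to noise or the arm's shadow, since the arm never went near it. The tub, sanitiser, tape and spatula were not measured.
- **Disagreements:**
  - The two cameras' rays missed each other by 1–3 mm throughout.
  - The grating disc seated 4–5 mm above the height I had worked out from its grip, most likely because my estimate of the grip depth was off; the camera views showed it home.

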